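Lay the L-square round the gel cassette on the sloping light pad

TASK

The gel cassette on the sloping light pad is to be photographed with a scale beside it. Lay the steel L-square flat on the pad round the cassette's upper left corner, short leg flush down its left edge, and press the long leg home against its upper edge for a moment with about 10 N - it is glass: never over 25 N, and do not shove it along the ledge. Let go, then swing the pad's retaining clip round over the long leg so that the square cannot slide, and leave the glass beaker alone.

Things in the scene. Friction and masses are not known exactly. Their poses are not given: they have to be found in the camera images.
- stand: Fixed light pad on an easel: grey panel 240 mm wide, 222 mm up the slope, with a white pane leaning back 30 degrees from horizontal, low edge towards the robot, high edge about 150 mm up. Origin on the worktop; x level, the uphill way (away from the robot), y left along the ledge, z up. In this frame the pane's outward normal is (-0.5, 0, 0.866), uphill along it is (0.866, 0, 0.5).
- pane_foot (a point): Point on the pane's surface at the middle of the low edge, where an aluminium ledge 9 mm high carries the cassette; at (-85, 0, 40) mm in the stand's frame; same axes as the stand.
- cassette: Loose gel cassette, a flat 100 x 120 x 7 mm plate (grey frame, glass window with blue bands), 0.45 kg, lying on the pane with its lower 120 mm edge on the ledge. Origin in the middle of its back face (on the pane); x uphill along the pane (100 mm side), y to the left (120 mm side), z out of the pane. A sideways push of a few newtons makes it slide along the ledge.
- cassette_corner (a point): The cassette's upper left corner, on its back face (on the pane), at (50, 60, 0) mm in the cassette's frame.
- square: Loose steel L-square, 8 mm thick, 0.2 to 0.4 kg, flat on the worktop. Origin at the inside corner, on the underside; z up. In mm: long leg x 0 to 25, y -135 to 25, inside edge the line x = 0; short leg y 0 to 25, x -75 to 0, inside edge the line y = 0. Upright rib on the long leg: point rib_top. Laid right, its origin is at the cassette's upper left corner and its axes match the cassette's.
- rib_top (a point): Middle of the top of the square's finger rib, at (12.5, -27.5, 33) mm in the square's frame. The rib is 12 mm thick (across the long leg, x) and 56 mm long (along the leg, y), and stands 25 mm above the leg; grasp it across its 12 mm.
- clip (a joint): Angle of the clip, a flat steel arm 64 mm long, 14 wide, on a pivot square to the pane, 172 mm uphill of the ledge and 27 mm right of the pane's middle. 0 = parked, pointing right (stand's -y); it turns downhill to a stop at 1.6 rad, then lies over the long leg of a laid square (underside 10.5 mm off the pane). Light friction (1 N at the post); stays where left.
- clip_post (a point): Top of the dark upright post (10 mm diameter) near the end of the clip's arm, by which it is pushed: 56 mm from the pivot, 32.5 mm off the pane; the arm's top is 13 mm off the pane.
- beaker: Bystander: empty glass beaker, 106 mm wide and 132 mm high, standing behind the middle of the worktop. Origin at the centre of its bottom.

How it is judged (in metres and radians):
On the way, in this order (a step that is already met when the one before it is completed fails the run):
1. the square, flat on the pane, is pressed home against the cassette with both inside edges flush, the clip not yet over it (x of square in the frame of cassette_corner between -0.0015 and 0.0015 m and y of square in the frame of cassette_corner between -0.0015 and 0.0015 m and z of square in the frame of cassette_corner between -0.002 and 0.002 m and angle between the x axis of square and the x axis of cassette, either way round below 0.026 rad and angle between the z axis of square and the z axis of cassette, either way round below 0.035 rad and value of joint clip below 0.6 rad and contact force between square and cassette above 4 N), for 0.3 s.
2. the clip is swung over the long leg (value of joint clip above 1.3 rad), for 0.2 s.
At the end, for the whole second after the job is handed in: The square lies still and flat on the pane, its inside corner at the cassette's upper left corner with at most 1.5 mm gap at either edge and turned less than 1.5 degrees to the cassette; the clip is turned beyond 1.3 rad, over the long leg; the cassette is within 4 mm of where it stood (x of square in the frame of cassette_corner between -0.0015 and 0.0015 m and y of square in the frame of cassette_corner between -0.0015 and 0.0015 m and z of square in the frame of cassette_corner between -0.002 and 0.002 m and angle between the x axis of square and the x axis of cassette, either way round below 0.026 rad and angle between the z axis of square and the z axis of cassette, either way round below 0.035 rad and value of joint clip above 1.3 rad and distance of cassette from where it was at the start of the episode below 0.004 m and linear speed of square below 0.01 m/s); the robot touches nothing.
It fails at once if the cassette is shoved more than 5 mm from its place (distance of cassette from where it was at the start of the episode above 0.005 m).
It fails at once if the square is pressed hard against the glass cassette, with over 25 N (contact force between square and cassette above 25 N).
It fails at once if the beaker is moved more than 30 mm (distance of beaker from where it was at the start of the episode above 0.03 m).
It also fails if it takes over 64 s, if anything falls off the work surface, if the arm or the gripper's body presses on something with over 40 N, if the wrist force passes 120 N, or if a joint passes its speed limit or range.

ROBOT

A 7-joint arm with a two-finger parallel gripper is mounted at the origin on a cart in front of the work surface, level with it; the furniture and walls round the work are solid. World frame = base frame: x ahead of the robot, y to its left, z up, the work surface at z = 0. Lengths are in mm, angles in rad, forces in N, time in s.
With the tool pointing down it reaches from about 400 to 875 mm from the base axis. Payload 19.3 kg.
Tool frame: the origin (TCP) lies at the very end of the fingers, on their centre line; the grasp point (between the pads) lies arm.hold_point_z behind it (arm.hold_point_z is the distance from the TCP to the grasp point, in mm); z points along the fingers, x is the direction in which the jaws open and shut, and the axes are right-handed (so a half turn about z gives the same grasp; the last joint's range is limited). The gripper opens to 85 mm and grips with 20 to 120 N. Pads are 22 mm wide; open, the fingers measure 114 mm over their backs; the gripper's body (76 mm by 85 mm) begins 54 mm behind the grasp point. The pads swing forward as they close: fully open they stand 13 mm farther back than shut.
Start: joints at [-1.3, 0.521, -0.036, 1.599, 0.021, 1.021, -0.113], TCP at [208.919, 589.039, 231.291] pointing down, gripper open.
Joint ranges: [-2.91, 2.91], [-0.3, 2.13], [-1.5, 1.42], [0.17, 2.43], [-1.26, 4.41], [0.16, 1.93], [-2.52, 2.52]. Speed limits (rad/s): [1.89, 1.89, 2.39, 2.39, 3.01, 3.01, 3.01].

INTERFACE

Orientations are given as a unit quaternion [w, x, y, z].
In Python, from plant import arm gives the robot as it stands.
- The arm moves only by the shell command python3 -m inch 'ROWS' [OPENING] [FORCE]. ROWS is JSON, a list of rows, each an object of numbers: "dx", "dy", "dz": the shift along the tool's x, y, z in m; "ax", "ay", "az": the turn, a rotation vector about the tool's x, y, z in degrees. A call has 1 to 5 rows; each row is the pose to reach, as a shift and turn from the pose commanded when the call began, along the tool's axes at that moment; what a row does not reach only later rows make up. A row lasts 1/10 s, in which the tool goes at most 50 mm and 8.59 degrees, less where a joint would pass 70% of its speed; a pose out of reach is approached as far as the arm can. A call with a gripper value outside its range is refused whole. OPENING is the closure, from -1 (fully open) to 1 (shut), so that 0 is half open, set as the call begins (- or left out, the last holds). The fingers move at their own pace and stop on an object; FORCE is the grip in N (left out, the last holds). Time passes only in rows, so rows that repeat a pose let the fingers close. It gives the time, the measured TCP pose, the force and the opening at its end, in the units of the state.
- arm.read_state(): the state, without advancing time (a new reading comes with each control period).
- arm.get_image(name): name is "scene" or "top" or "wrist"; returns a dict with "pixels" (384x512x3 uint8, red, green, blue), "intrinsics" (3x3 intrinsics, pixels), "k1" (the pictures are not rectified: a ray, as slopes to the right and down, at radius r is drawn at 1 + k1 r^2 times it, then the intrinsics apply), "R" (3x3) and "t" (3): a world point X has camera coordinates R X + t; the wrist camera has in their place "hand_eye" (4x4, takes a point from camera to tool coordinates, whose origin is the TCP and whose axes are the tool frame's). Camera axes: x right, y down, z forward; pixel columns grow to the right and rows downward; lengths in mm; the calibration is good to about 2 mm. A picture is of the moment at which its call begins: read the wrist's pose just before it. There is no depth.
- arm.sign_off(): hands the job in, once; it reports no verdict.
Trained networks look in a picture, given as the dict that the camera call returned (one of the last four; its "shot" number tells which), for a name from the list of things; names that differ only in an ending like _2 or _b are one class to them, and where a whole thing is asked for, a point or a joint stands for the part that bears it (a point fixed in the world has none). Each returns a list of dicts, best first, with "confidence" (0 to 1); they miss things now and then, are a little off and sometimes report something else, mostly with a low value. They report only what shows in the picture. A call takes as long as a camera call.
- arm.find_in(thing, picture): "box" ([left, top, right, bottom] in pixels, round what is visible of it).
- arm.place_of(thing, picture): "at" ([column, row] in pixels: a listed point, or the origin of a listed thing).
The state is a dict: "time": time; "joints": joint angles; "qd": joint speeds; "joint_torque": joint torques, N m; "position": TCP position; "eef_rot": TCP orientation; "ft_force": force on the tool from outside, world axes, zero at the start; "torque": the same for the moment, N m; "opening": finger opening in mm.
Only numpy, scipy, OpenCV 4.12 (cv2) and the standard library are available. Lean on these libraries where they do the work, as an engineer would, in place of code of your own. Each camera call takes 0.05 s, during which the arm holds its last target.

## Working session

There is one attempt and no reset: what is moved stays moved. The work goes in short steps, Python scripts to look and compute and a shell command to move; the robot and the scene stay as the last step left them, time stands still between calls to the robot, and variables do not carry over. Pictures are saved under pics/ and viewed, and the job is handed in when it is done.

```bash
ls -la; mkdir -p pics
cat > h.py <<'E'
import numpy as np, cv2
from plant import arm
def snap(name,fn):
    st=arm.read_state(); p=arm.get_image(name)
    cv2.imwrite('pics/'+fn,p['pixels'][:,:,::-1]); return st,p
E
python3 - <<'E'
from h import *
print(arm.read_state(), arm.hold_point_z)
for n in ['scene','top','wrist']:
    st,p=snap(n,n+'0.png')
    print(n,{k:(v if k!='pixels' else 0) for k,v in p.items()})
    for t in ['stand','pane_foot','cassette','cassette_corner','square','rib_top','clip','clip_post','beaker']:
        try: r=arm.place_of(t,p)
        except Exception as e: r=e
        try: b=arm.find_in(t,p)
        except Exception as e: b=e
        print(t,r[:2] if isinstance(r,list) else r,b[:2] if isinstance(b,list) else b)
E
```

```text
total 12
drwxr-xr-x  3 agent agent 4096 Dec  7 15:06 .
drwxr-xr-x 23 root  root  4096 Dec  7 15:06 ..
drwxr-xr-x  2 agent agent 4096 Dec  7 15:06 pics
{'time': 0.0, 'joints': array([-1.30017264,  0.52202906, -0.03632435,  1.60002659,  0.02122097,
        1.0211193 , -0.11281699]), 'qd': array([-0.00108182,  0.00117392,  0.00043308, -0.00058348,  0.00075111,
       -0.00083533, -0.00025617]), 'joint_torque': array([-1.61689750e-03, -9.27094030e+01,  1.97933950e+00, -3.69932628e+01,
        1.77406211e-02,  8.24242656e-03,  3.91452545e-05]), 'position': array([208.83909544, 588.69692746, 230.70975205]), 'eef_rot': array([ 3.87309067e-04,  8.16786474e-01,  5.76939770e-01, -4.56098770e-04]), 'ft_force': array([0.16952716, 0.26071782, 1.5514351 ]), 'torque': array([ 0.07832937, -0.01685431, -0.004179  ]), 'opening': 85.1558242984847} 18.700000000000003
scene {'pixels': 0, 'intrinsics': array([[394.79595849,   0.        , 254.74996404],
       [  0.        , 394.79595849, 190.24399607],
       [  0.        ,   0.        ,   1.        ]]), 'k1': -0.141085545723053, 'R': array([[-0.90624288,
[... 3014 characters left out ...]
3, 'hand_eye': array([[ 9.99999897e-01, -4.50728135e-04, -4.71825913e-05,
         1.12731447e+00],
       [ 4.44264742e-04,  9.54414415e-01,  2.98484382e-01,
        -7.66380189e+01],
       [-8.95035637e-05, -2.98484372e-01,  9.54414518e-01,
        -1.41746952e+02],
       [ 0.00000000e+00,  0.00000000e+00,  0.00000000e+00,
         1.00000000e+00]]), 'shot': 3}
stand [] [{'box': [143.2, 332.7, 189.5, 369.7], 'confidence': 0.87}]
pane_foot [] [{'box': [144.0, 327.1, 189.6, 369.9], 'confidence': 0.74}]
cassette [] []
cassette_corner [] []
square [] []
rib_top [] []
clip it knows: beaker, cassette, cassette_corner, clip_post, pane_foot, rib_top, square, stand []
clip_post [] []
beaker [] []
```

Run:
```python
import cv2
a=cv2.imread('pics/scene0.png');cv2.imwrite('pics/scene0c.png',cv2.resize(a[110:310,180:380],None,fx=3,fy=3,interpolation=cv2.INTER_CUBIC))
a=cv2.imread('pics/top0.png');cv2.imwrite('pics/top0c.png',cv2.resize(a[120:270,130:395],None,fx=3,fy=3,interpolation=cv2.INTER_CUBIC))
from h import *
print(arm.read_state()['time'])
```

```text
2.7
```

View pics/scene0.png

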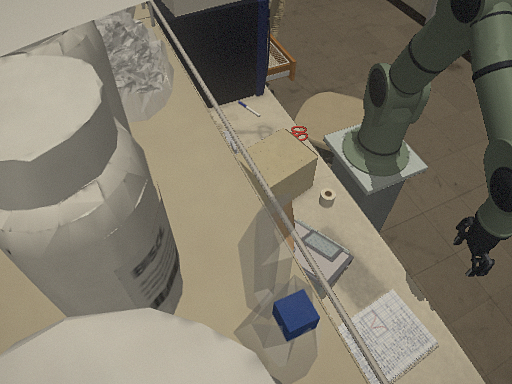

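View pics/top0.png

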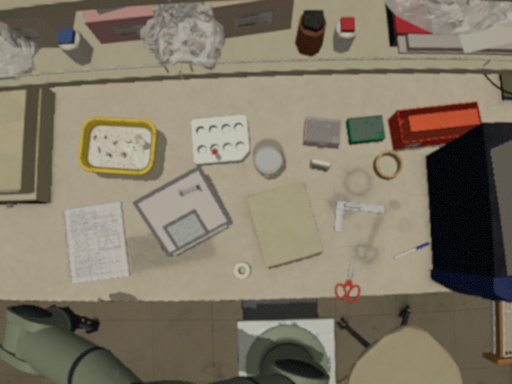

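View pics/top0c.png

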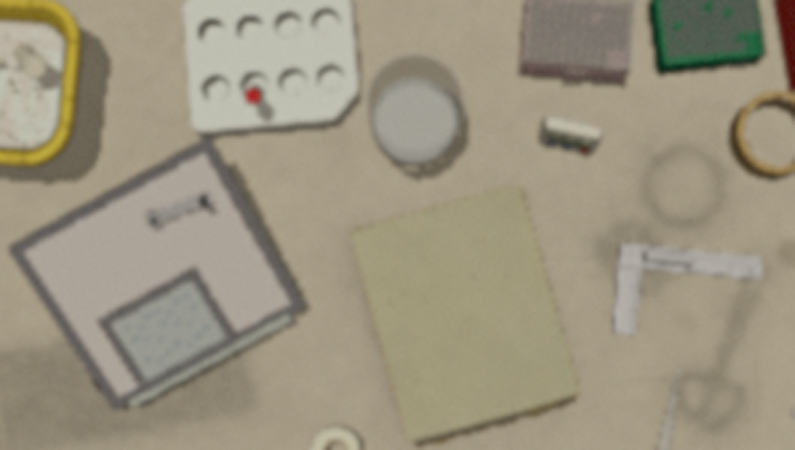

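View pics/scene0c.png

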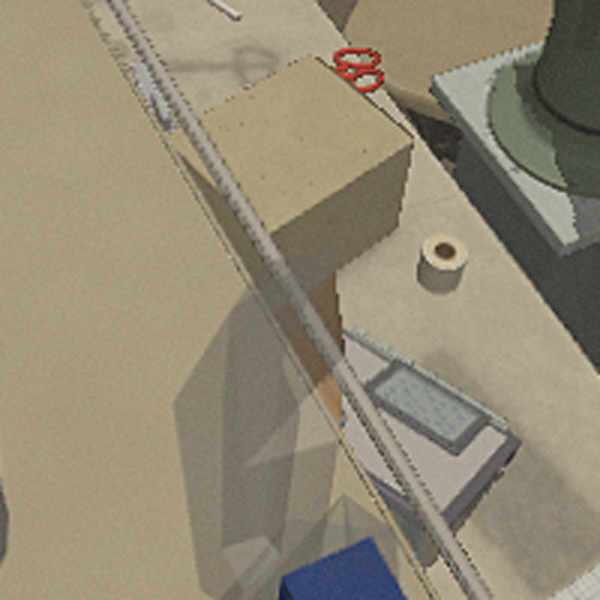

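View pics/wrist0.png

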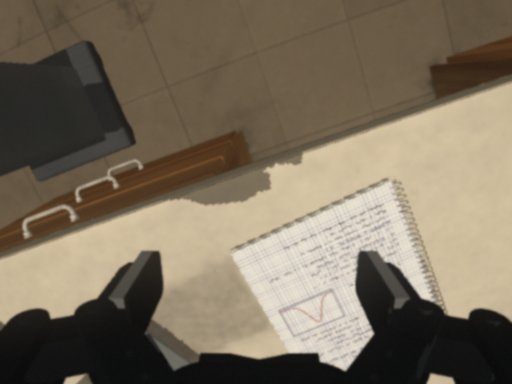

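```bash
cat >> h.py <<'E'
from scipy.spatial.transform import Rotation as Ro
from scipy.optimize import least_squares
import pickle
def save(n,st,p): pickle.dump((st,p),open(n+'.pkl','wb'))
def load(n): return pickle.load(open(n+'.pkl','rb'))
def Rt(st): return Ro.from_quat(np.r_[st['eef_rot'][1:],st['eef_rot'][0]]).as_matrix()
def ext(p,st=None):
    if 'R' in p: return p['R'],p['t']
    H=p['hand_eye']; T=np.eye(4);T[:3,:3]=Rt(st);T[:3,3]=st['position']
    W=np.linalg.inv(T@H); return W[:3,:3],W[:3,3]
def proj(X,p,st=None):
    R,t=ext(p,st); d=np.array([p['k1'],0,0,0,0.])
    return cv2.projectPoints(np.atleast_2d(X).astype(float),cv2.Rodrigues(R)[0],t,p['intrinsics'],d)[0][:,0]
def ray(uv,p,st=None):
    R,t=ext(p,st); d=np.array([p['k1'],0,0,0,0.])
    n=cv2.undistortPoints(np.array(uv,float).reshape(-1,1,2),p['intrinsics'],d)[:,0]
    D=np.c_[n,np.ones(len(n))]@R; return -R.T@t, D/np.linalg.norm(D,axis=1)[:,None]
def onz(uv,z,p,st=None):
    c,D=ray(uv,p,st); return c+D*((z-c[2])/D[:,2])[:,None]
def tri(obs):
    # obs: list (uv,p,st)
    A=np.zeros((3,3));b=np.zeros(3)
    for uv,p,st in obs:
        c,D=ray([uv],p,st);M=np.eye(3)-np.outer(D[0],D[0]);A+=M;b+=M@c
    X=np.linalg.solve(A,b); return X,[np.linalg.norm(proj(X,p,st)[0]-uv) for uv,p,st in obs]
E
python3 - <<'E'
from h import *
np.set_printoptions(precision=1,suppress=True)
for n in ['scene','top']:
    st,p=snap(n,n+'1.png'); save(n,st,p)
s=load('scene');t=load('top')
for a,b in [((322.3,251.7),(286,128.3)),((268.3,266.7),(317.7,155.7)),((246.7,196.7),(270,188.3)),((304,182),(240,160))]:
    print('box',tri([(a,t[1],None),(b,s[1],None)]))
c=lambda x,y:(130+x/3,120+y/3)
# square corners from top crop: outer corner, long-end outer,..., short end
print('sq',onz([c(622,243),c(763,256),c(760,278),c(642,266),c(634,333),c(614,331),c(667,260)],8,t[1]))
print('beaker top',onz([c(415,75)],132,t[1]),'bot',onz([c(415,150)],0,t[1]))
E
```

```text
box (array([ 369.9, -108. ,  165.7]), [np.float64(1.2038471823660104), np.float64(1.0039873897895273)])
box (array([331.9,  52.2, 163.8]), [np.float64(0.6327767517729032), np.float64(0.5583356465719624)])
box (array([541. , 111.1, 165.4]), [np.float64(0.8931575290928283), np.float64(0.8592968232806016)])
box (array([576.7, -59.9, 142.8]), [np.float64(3.426550912410641), np.float64(3.0940399442808237)])
sq [[ 536.6 -186.8    8. ]
 [ 517.  -345.1    8. ]
 [ 492.5 -340.3    8. ]
 [ 510.2 -207.9    8. ]
 [ 436.2 -195.6    8. ]
 [ 439.1 -173.4    8. ]
 [ 516.  -236.3    8. ]]
beaker top [[706.6  39.4 132. ]] bot [[649.5  40.4   0. ]]
```

Run:
```python
from h import *
np.set_printoptions(precision=1,suppress=True)
t=load('top')[1];s=load('scene')[1]
c=lambda x,y:(130+x/3,120+y/3)
# crop points
C={'TL':c(10,247),'TR':c(207,140),'BR':c(303,308),'BL':c(115,406),'cUL':c(100,320),'cUR':c(195,270),'cLR':c(233,335),'cLL':c(140,387),'post':c(150,222),'piv':c(208,203)}
def Rm(y): return Ro.from_euler('z',y).as_matrix()
sl=lambda u,v,h:np.array([-85+.866*u-.5*h,v,40+.5*u+.866*h])
def model(q):
    x,y,a,v0,s0=q[:5]
    M={'TL':sl(s0+222,120,0),'TR':sl(s0+222,-120,0),'cUL':sl(100,v0+60,7),'cUR':sl(100,v0-60,7),'cLR':sl(0,v0-60,7),'cLL':sl(0,v0+60,7)}
    return {k:Rm(a)@v+[x,y,0] for k,v in M.items()}
def res(q):
    M=model(q); return np.concatenate([proj(M[k],t)[0]-C[k] for k in M])
best=least_squares(res,[500,250,.5,0,0])
print(best.x,best.cost); print(res(best.x).reshape(-1,2))
x,y,a=best.x[:3]
piv=Rm(a)@sl(172,-27,13)+[x,y,0]; post=Rm(a)@sl(172,-83,32.5)+[x,y,0]; mid=Rm(a)@sl(172,29,13)+[x,y,0]
print(piv,post); print(proj(np.array([piv,post,mid]),t), C['piv'],C['post'])
print('corner',model(best.x)['cUL'])
```

```text
[502.6 314.2   0.5  19.4 -10.6] 8.471218144400357
[[-1.3  0.6]
 [ 1.3 -0.5]
 [-1.8 -0.6]
 [-0.2 -1.8]
 [ 1.7  1.2]
 [ 0.3  1.2]]
[566.1 315.8 137.3] [582.5 261.4 154.1]
[[180.1 192.3]
 [196.7 185.8]
 [164.2 200.8]] (199.33333333333331, 187.66666666666669) (180.0, 194.0)
corner [465.3 384.4  96.1]
```

```bash
cat >> h.py <<'E'
def tgtR(yaw,tilt=30):
    # tool x uphill (yaw,deg), tool z into the pane
    n=np.array([-np.sin(np.radians(tilt)),0,np.cos(np.radians(tilt))]);u=np.array([n[2],0,-n[0]])
    R=Ro.from_euler('z',yaw,degrees=True).as_matrix()
    x=R@u;z=-(R@n); return np.c_[x,np.cross(z,x),z]
def delta(P,R,st=None):
    st=st or arm.read_state(); A=Rt(st)
    d=A.T@(np.array(P)-st['position'])/1000; w=Ro.from_matrix(A.T@R).as_rotvec(degrees=True)
    print('d',np.round(d,4),'|d|',round(np.linalg.norm(d)*1000,1),'w',np.round(w,2),'|w|',round(np.linalg.norm(w),1)); return d,w
E
python3 - <<'E'
from h import *
delta([394,277,289],tgtR(28.6))
E
```

```text
d [-0.2322  0.2787 -0.0577] |d| 367.4 w [-10.96  28.64  40.89] |w| 51.1
```

```bash
python3 -m inch '[{"dx":-0.029,"dy":0.035,"dz":-0.007,"ax":-1.4,"ay":3.6,"az":5.1},{"dx":-0.058,"dy":0.07,"dz":-0.015,"ax":-2.7,"ay":7.2,"az":10.2},{"dx":-0.087,"dy":0.105,"dz":-0.022,"ax":-4.1,"ay":10.7,"az":15.3},{"dx":-0.116,"dy":0.139,"dz":-0.03,"ax":-5.5,"ay":14.3,"az":20.4},{"dx":-0.145,"dy":0.174,"dz":-0.036,"ax":-6.9,"ay":17.9,"az":25.5}]'
python3 - <<'E'
from h import *
delta([394,277,289],tgtR(28.6))
E
```

```text
time: 3.3
position: [325.2, 392.6, 268.0]
eef_rot: [-0.041, 0.913, 0.373, 0.162]
ft_force: [2.2, 0.3, 0.2]
opening: 85.9
d [-0.0243  0.1317 -0.0244] |d| 136.2 w [-4.08 10.54 15.16] |w| 18.9
```

```bash
python3 -m inch '[{"dx":-0.008,"dy":0.044,"dz":-0.008,"ax":-1.4,"ay":3.5,"az":5.1},{"dx":-0.016,"dy":0.088,"dz":-0.016,"ax":-2.7,"ay":7.0,"az":10.1},{"dx":-0.024,"dy":0.13,"dz":-0.024,"ax":-4.1,"ay":10.5,"az":15.2},{"dx":-0.024,"dy":0.13,"dz":-0.024,"ax":-4.1,"ay":10.5,"az":15.2}]'
python3 - <<'E'
from h import *
delta([394,277,289],tgtR(28.6))
st,p=snap('wrist','w1.png'); save('w1',st,p)
print(st['time'],st['joints'])
E
```

```text
time: 3.7
position: [393.8, 276.1, 288.6]
eef_rot: [-0.063, 0.937, 0.236, 0.25]
ft_force: [-0.7, 0.9, -0.8]
opening: 85.6
d [ 0.0007 -0.0007 -0.0001] |d| 1.0 w [ 0.17  0.1  -0.23] |w| 0.3
3.7 [-1.19005693 -0.02006901  0.33047365  2.30840728  0.49021766  0.40206829
 -0.77340161]
```

View pics/w1.png

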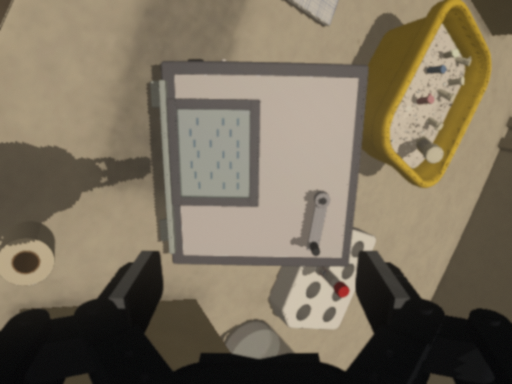

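Run:
```python
import cv2
a=cv2.imread('pics/w1.png');cv2.imwrite('pics/w1c.png',cv2.resize(a[50:275,140:380],None,fx=2.6,fy=2.6,interpolation=cv2.INTER_CUBIC))
```

```text
(no output)
```

View pics/w1c.png

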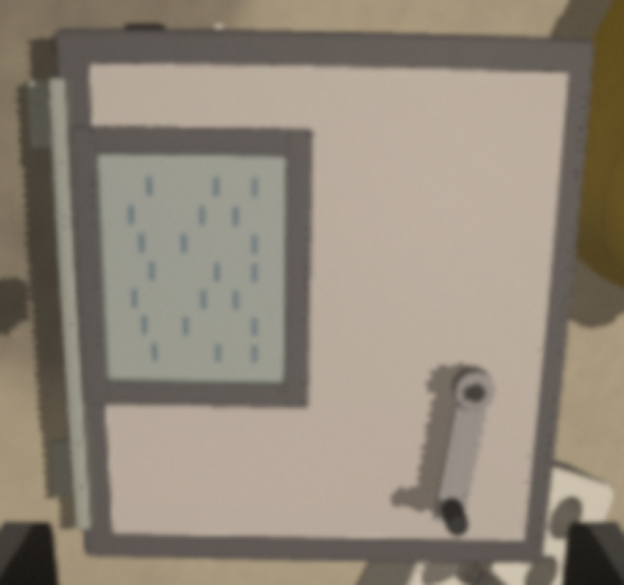

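```bash
cat > fit.py <<'E'
from h import *
np.set_printoptions(precision=2,suppress=True)
st,p=load('w1')
c=lambda x,y:(140+x/2.6-.3,50+y/2.6-.3)
C={'TL':c(593,42),'TR':c(545,558),'BL':c(58,30),'BR':c(85,552),'cUL':c(312,129),'cUR':c(307,407),'post':c(459,526)}
def Rm(y): return Ro.from_euler('z',y).as_matrix()
sl=lambda u,v,h:np.array([-85+.866*u-.5*h,v,40+.5*u+.866*h])
def model(q):
    x,y,a,v0,s0,z0=q
    M={'TL':sl(s0+222,120,0),'TR':sl(s0+222,-120,0),'BL':sl(s0,120,0),'BR':sl(s0,-120,0),'cUL':sl(100,v0+60,7),'cUR':sl(100,v0-60,7),'post':sl(172,-83,32.5)}
    return {k:Rm(a)@v+[x,y,z0] for k,v in M.items()}
def res(q):
    M=model(q); return np.concatenate([proj(M[k],p,st)[0]-C[k] for k in M])
best=least_squares(res,[500,310,.5,19,-10,0])
if __name__=='__main__':
    print(best.x,best.cost); print(res(best.x).reshape(-1,2))
    print({k:np.round(v,1) for k,v in model(best.x).items()})
E
python3 fit.py
```

```text
[503.5  314.59   0.47  21.03  -4.45  -7.61] 8.368202904780373
[[ 0.7   0.09]
 [-1.61  1.35]
 [ 0.11 -0.06]
 [ 0.63  0.28]
 [-1.06  0.53]
 [-1.28 -0.67]
 [ 2.42 -1.41]]
{'TL': array([541.4, 468.4, 141.2]), 'TR': array([650. , 254.4, 141.2]), 'BL': array([370. , 381.4,  30.2]), 'BR': array([478.6, 167.4,  30.2]), 'cUL': array([465.1, 386. ,  88.5]), 'cUR': array([519.4, 279. ,  88.5]), 'post': array([583.6, 262.2, 146.5])}
```

Run:
```python
from fit import *
q=best.x.copy()
b2=least_squares(lambda r:res([*r,0]),[500,310,.5,19,-10]); print(b2.x,b2.cost)
a=q[2]; P=Rm(a)@sl(90,60,120)+[q[0],q[1],-4]; print(P)
delta(P,tgtR(np.degrees(a)))
```

```text
[499.77 314.37   0.47  20.86  -5.39] 32.726122512304805
[416.54 337.74 184.92]
d [-0.01 -0.04  0.11] |d| 121.7 w [-0.78  0.15  1.49] |w| 1.7
```

```bash
python3 -m inch '[{"dx":-0.003,"dy":-0.013,"dz":0.036,"az":0.5},{"dx":-0.006,"dy":-0.026,"dz":0.072,"az":1.0},{"dx":-0.01,"dy":-0.04,"dz":0.11,"az":1.5},{"dx":-0.01,"dy":-0.04,"dz":0.11,"az":1.5},{"dx":-0.01,"dy":-0.04,"dz":0.11,"az":1.5}]'
python3 - <<'E'
from h import *
st,p=snap('wrist','w2.png'); save('w2',st,p)
print(st['time'],st['joints'],st['qd'])
E
```

```text
3.75 [-1.19131207 -0.01769243  0.32757638  2.3054417   0.4864003   0.40318483
 -0.7693064 ] [-0.02200537  0.0403457  -0.04312228 -0.04551759 -0.04493168  0.01383407
  0.04498756]schema error: expected keys dx, dy, dz, ax, ay, az
```

View pics/w2.png

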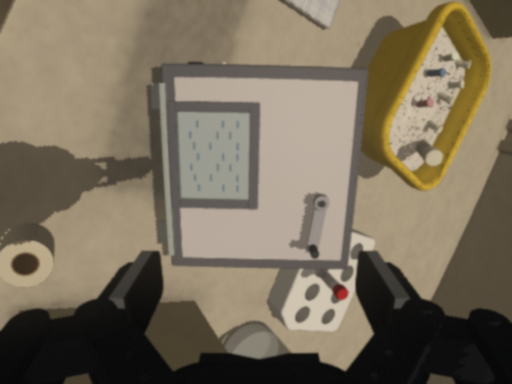

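```bash
python3 -m inch '[{"dx":-0.003,"dy":-0.013,"dz":0.036,"ax":0,"ay":0,"az":0.5},{"dx":-0.006,"dy":-0.026,"dz":0.072,"ax":0,"ay":0,"az":1.0},{"dx":-0.01,"dy":-0.04,"dz":0.11,"ax":0,"ay":0,"az":1.5},{"dx":-0.01,"dy":-0.04,"dz":0.11,"ax":0,"ay":0,"az":1.5},{"dx":-0.01,"dy":-0.04,"dz":0.11,"ax":0,"ay":0,"az":1.5}]'
python3 - <<'E'
from h import *
arm.get_image('wrist')
st,p=snap('wrist','w3.png'); save('w3',st,p)
print(st['time'],st['joints'],st['qd'],st['position'])
a=p['pixels'][:,:,::-1];cv2.imwrite('pics/w3c.png',cv2.resize(a[0:260,90:512],None,fx=1.85,fy=1.85,interpolation=cv2.INTER_CUBIC))
E
```

```text
time: 4.3
position: [413.3, 339.4, 185.9]
eef_rot: [-0.066, 0.939, 0.23, 0.247]
ft_force: [0.3, -0.7, 0.3]
opening: 85.0
4.35 [-1.06596758  0.29253569  0.16789565  2.30661153  1.15512324  0.16745446
 -1.54976977] [-0.04707358 -0.04398999  0.08315229  0.00685112 -0.23389922  0.00454856
  0.25455679] [413.16682729 339.49029507 185.50864578]
```

View pics/w3c.png

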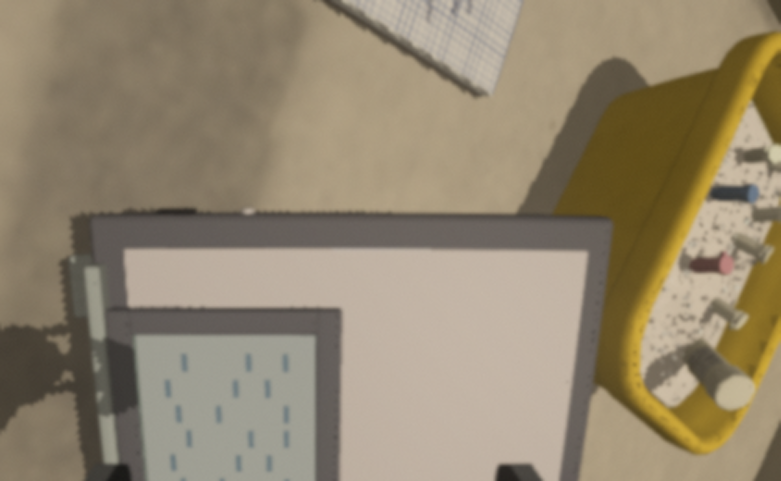

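```bash
cat > kin.py <<'E'
from h import *
import itertools,glob
np.set_printoptions(precision=3,suppress=True)
def RZ(a): 
    c,s=np.cos(a),np.sin(a); return np.array([[c,-s,0],[s,c,0],[0,0,1.]])
def RY(a):
    c,s=np.cos(a),np.sin(a); return np.array([[c,0,s],[0,1,0],[-s,0,c]])
def fk(q,par,s):
    c1,c7,h,L1,L2,L3,e1,o1,e2,o2,e3=par
    R=RZ(s[0]*q[0]+c1); P=np.array([0,0,h])+R@[0,o2,0]
    R=R@RY(q[1])@RZ(s[1]*q[2]); P=P+R@[e1,o1,L1]
    R=R@RY(q[3])@RZ(s[2]*q[4]); P=P+R@[e2,0,L2]
    R=R@RY(q[5]); P=P+R@[e3,0,L3]
    R=R@RZ(s[3]*q[6]+c7); return P,R
def data():
    D=[]
    for f in ['top','w1','w2','w3']+[f[:-4] for f in sorted(glob.glob('k*.pkl'))]:
        D.append(load(f)[0])
    return D
def resid(par,s,D):
    r=[]
    for d in D:
        P,R=fk(d['joints'],par,s)
        r+=list(P-d['position'])+list(200*Ro.from_matrix(R.T@Rt(d)).as_rotvec())
    return np.array(r+list(0.05*np.array(par)[6:]))
def fitall():
    D=data(); out=[]
    for s in itertools.product([1,-1],repeat=4):
        for c7 in [0,np.pi/2,np.pi,-np.pi/2]:
          for c1 in [0,np.pi]:
            b=least_squares(resid,[c1,c7,300,400,350,250,0,0,0,0,0],args=(s,D),max_nfev=100)
            out.append((b.cost,s,b.x))
    out.sort(key=lambda t:t[0]); return out
if __name__=='__main__':
    o=fitall()
    for c,s,x in o[:4]: print(c,s,x)
    pickle.dump(o[0],open('kinfit.pk','wb')); print(resid(o[0][2],o[0][1],data())[:24].reshape(-1,6))
E
python3 kin.py
```

```text
2.2274856217133925 (-1, -1, -1, -1) [  6.282   3.141 318.101 532.923 420.365 329.044  -1.652 -32.714   0.552
 -25.822  -0.62 ]
2.227485621713843 (-1, -1, -1, -1) [ -0.001  -3.143 318.101 532.923 420.365 329.044  -1.652 -32.714   0.552
 -25.822  -0.62 ]
2.227485621714452 (-1, -1, -1, -1) [ -0.001  -3.143 318.101 532.923 420.365 329.044  -1.652 -32.714   0.552
 -25.822  -0.62 ]
2.227485621715262 (-1, -1, -1, -1) [ -0.001   3.141 318.101 532.923 420.365 329.044  -1.652 -32.714   0.552
 -25.822  -0.62 ]
[[ 0.076 -0.04   0.018 -0.    -0.    -0.02 ]
 [-0.094  0.081 -0.068  0.102  0.     0.007]
 [-0.095  0.075 -0.069  0.102  0.     0.007]
 [ 0.105  0.014  0.119  0.101 -0.002  0.006]]
```

```bash
cat > ik.py <<'E'
from kin import *
from fit import best,Rm,sl
c,s,par=pickle.load(open('kinfit.pk','rb'))
lo=np.array([-2.91,-.3,-1.5,.17,-1.26,.16,-2.52]);hi=np.array([2.91,2.13,1.42,2.43,4.41,1.93,2.52])
def ik(P,R,q0,w=3.0):
    mid=(lo+hi)/2
    def f(q):
        p,r=fk(q,par,s); m=np.minimum(q-lo,hi-q)
        return np.r_[(p-P),300*Ro.from_matrix(r.T@R).as_rotvec(),w*np.maximum(0,.3-m)]
    b=None
    for k in range(12):
        x0=q0 if k==0 else np.clip(np.array(q0)+np.random.default_rng(k).normal(0,.5,7),lo+.01,hi-.01)
        o=least_squares(f,np.clip(x0,lo+1e-3,hi-1e-3),bounds=(lo,hi),max_nfev=200)
        if b is None or o.cost<b.cost-1e-6: b=o
    r=f(b.x); return b.x,np.linalg.norm(r[:3]),np.linalg.norm(r[3:6])/300,np.min(np.minimum(b.x-lo,hi-b.x))
if __name__=='__main__':
    st=arm.read_state(); q0=st['joints']; a=best.x[2]; base=[best.x[0],best.x[1],-4]
    yaw=np.degrees(a)
    F=np.diag([-1,-1,1.])
    for nm,uv in {'place':(112.5,53.5,10),'place+60':(112.5,53.5,70),'place+60 uph':(130,60,60),'clip0':(180,-83,15),'clipend':(120,-20,15),'view':(100,60,120)}.items():
        P=Rm(a)@sl(*uv)+base
        for fl in (0,1):
          for roll in (0,):
            R=tgtR(yaw)@(F if fl else np.eye(3))
            print(nm,fl,P,*ik(P,R,q0))
    for z in (15,200):
      P=np.array([516,-236,z]); 
      for fl in (0,1): print('grasp',fl,*ik(P,tgtR(-7,0)@(F if fl else np.eye(3)),[.4,.5,0,1.6,0,1,0]))
E
python3 ik.py
```

```text
place 0 [485.9  365.65 100.91] [ 0.    0.9  -1.2   2.14  1.74  0.96 -1.76] 0.00017160127759565877 5.881938547375719e-07 0.29226747575768375
place 1 [485.9  365.65 100.91] [-0.1   0.78 -1.02  2.14  1.72  0.79  1.32] 0.0005779872794294439 8.035414570344436e-07 0.2875418476225571
place+60 0 [459.15 352.08 152.87] [ 0.01  0.71 -1.2   2.18  1.59  0.86 -1.73] 0.0011073123069487544 3.946039212394314e-06 0.24972182115727204
place+60 1 [459.15 352.08 152.87] [ 0.01  0.71 -1.2   2.18  1.59  0.86  1.41] 0.001140724662040549 3.852679782227237e-06 0.24972013008145755
place+60 uph 0 [474.18 366.99 152.96] [ 0.    0.74 -1.2   2.13  1.58  0.88 -1.69] 4.509109558258028e-06 1.6022244793878395e-08 0.29979710540982873
place+60 uph 1 [474.18 366.99 152.96] [-0.06  0.68 -1.1   2.13  1.55  0.79  1.44] 0.0007436277691378633 1.3086664211764924e-06 0.2972635602095517
clip0 0 [597.58 269.26 138.99] [ 0.05  0.65 -0.79  2.02  1.47  0.46 -1.36] 2.1268859807002749e-13 5.522067202267049e-16 0.29999999999996974
clip0 1 [597.58 269.26 138.99] [ 0.05  0.65 -0.79  2.02  1.47  0.46  1.78] 5.141109365738436e-12 9.7993891
[... 355 characters left out ...]
55 -1.2   2.23  1.45  0.77 -1.71] 0.0021011796459101803 7.633464287220306e-06 0.20392123155799347
view 1 [424.26 341.66 189.92] [ 0.02  0.55 -1.2   2.23  1.45  0.77  1.44] 0.002101179399276386 7.633464997812188e-06 0.20392123141723806
grasp 0 [ 0.5   0.75 -0.24  1.88  0.32  0.55 -0.08] 1.1368683772161603e-13 2.10523559218525e-16 0.38957526639435514
grasp 1 [-0.15  0.9   0.73  1.92 -0.94  0.7  -2.11] 1.2710574864626038e-13 3.120635756146916e-16 0.31865777452310984
grasp 0 [ 0.38  0.47 -0.08  1.78  0.04  0.89  0.16] 5.530268731097475e-12 2.812170972325889e-14 0.6459473250106904
grasp 1 [-0.37  0.75  1.12  1.83 -0.77  1.08 -2.21] 1.7053025658242404e-13 3.1445103596961726e-16 0.30000000000000004
```

```bash
cat > simik.py <<'E'
from ik import *
def jac(q):
    P,R=fk(q,par,s);J=np.zeros((6,7))
    for i in range(7):
        d=q.copy();d[i]+=1e-5;p2,r2=fk(d,par,s)
        J[:3,i]=(p2-P)/1e-5/300;J[3:,i]=Ro.from_matrix(r2@R.T).as_rotvec()/1e-5
    return J,P,R
def go(q,P1,R1,n=60,lam=.02):
    q=q.copy();P0,R0=fk(q,par,s);w=Ro.from_matrix(R0.T@R1).as_rotvec()
    mn=9
    for k in range(1,n+10):
        f=min(1,k/n);Pt=P0+f*(P1-P0);Rtg=R0@Ro.from_rotvec(f*w).as_matrix()
        for _ in range(3):
            J,P,R=jac(q);e=np.r_[(Pt-P)/300,Ro.from_matrix(Rtg@R.T).as_rotvec()]
            q=np.clip(q+J.T@np.linalg.solve(J@J.T+lam**2*np.eye(6),e),lo,hi)
        mn=min(mn,np.min(np.minimum(q-lo,hi-q)))
    P,R=fk(q,par,s)
    return q,np.linalg.norm(P-P1),Ro.from_matrix(R.T@R1).magnitude(),mn
if __name__=='__main__':
    a=best.x[2]; base=[best.x[0],best.x[1],-4];yaw=np.degrees(a);F=np.diag([-1,-1,1.])
    q0=np.array([ 0.38,.47,-.08,1.78,.04,.89,.16])
    for roll in (0,15,-15,25,-25):
        X=Ro.from_euler('x',roll,degrees=True).as_matrix()
        q,*r=go(q0,np.array([516,-236,15.]),tgtR(-7,0)@X); print(roll,'grasp',q,r)
        q,*r=go(q,np.array([516,-236,260.]),tgtR(-7,0)@X)
        q,*r=go(q,np.array([480,60,300.]),tgtR(0,10)@X); print('mid',q,r)
        q,*r=go(q,Rm(a)@sl(125,60,120)+base,tgtR(yaw)@X); print('above',q,r)
        q,*r=go(q,Rm(a)@sl(112.5,53,12)+base,tgtR(yaw)@X); print('place',q,r)
E
python3 simik.py
```

```text
0 grasp [ 0.37  0.74 -0.06  1.89  0.08  0.51  0.13] [np.float64(2.6203521364587025e-13), 5.605838325972837e-16, np.float64(0.3542627616332624)]
mid [-0.04  0.14 -0.27  1.99  0.12  0.85 -0.37] [np.float64(2.6897585642512496e-13), 7.028529922117745e-16, np.float64(0.44011844397833394)]
above [-0.77  0.3  -0.15  2.21  1.06  0.29 -1.41] [np.float64(0.0), 2.585031778698567e-16, np.float64(0.13492734023757222)]
place [-0.71  0.55 -0.16  2.18  1.87  0.28 -2.18] [np.float64(1.8852829216231156e-13), 1.7456627146732144e-16, np.float64(0.04182288453972571)]
15 grasp [ 0.63  0.8  -0.24  1.79 -0.13  0.65  0.44] [np.float64(2.1268859807002749e-13), 2.542312057390929e-16, np.float64(0.49029372724744635)]
mid [ 0.32  0.16 -0.45  2.   -0.23  0.81  0.05] [np.float64(6.07087979554246e-14), 1.8237541435799512e-16, np.float64(0.4309356741798622)]
above [-0.31  0.33 -0.45  2.23 -0.01  0.16 -0.15] [np.float64(34.64951860171083), 0.10539764646730831, np.float64(0.0)]
place [-0.19  0.63 -0.6   2.18  2.35  0.2  -2.38] [np.float64(2.477747184196161e-13), 3.154238002263358e-16, np.float64(0.0)]
-15 grasp [ 0.04
[... 945 characters left out ...]
p.float64(0.0)]
place [ 0.26  0.81 -1.03  2.17 -1.26  0.16  1.61] [np.float64(123.28399270140471), 0.3936043703031785, np.float64(0.0)]
-25 grasp [-0.16  0.81  0.33  1.97  0.47  0.45 -0.48] [np.float64(5.684341886080802e-14), 4.649697696273266e-16, np.float64(0.2868641748047285)]
mid [-0.66  0.24  0.12  1.95  0.49  1.1  -0.84] [np.float64(1.797546735911271e-13), 2.8532983718922107e-16, np.float64(0.4640434481800373)]
above [-1.15  0.44 -0.    2.07  1.    0.82 -1.58] [np.float64(2.666192676669783e-13), 3.714465234619e-16, np.float64(0.3532875749403379)]
place [-1.13  0.66  0.06  2.04  1.19  0.67 -1.78] [np.float64(5.684341886080802e-14), 5.890931334745957e-16, np.float64(0.35915358611287695)]
```

Run:
```python
import cv2
a=cv2.imread('pics/w2.png');cv2.imwrite('pics/w2c.png',cv2.resize(a[50:275,140:380],None,fx=2.6,fy=2.6,interpolation=cv2.INTER_CUBIC))
```

```text
(no output)
```

View pics/w2c.png

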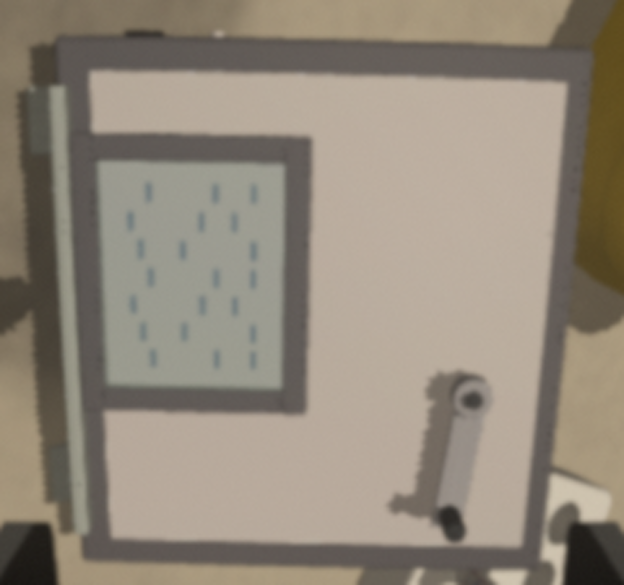

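```bash
cat > fit2.py <<'E'
from h import *
from fit import Rm,sl
np.set_printoptions(precision=2,suppress=True)
c2=lambda x,y:(140+x/2.6-.3,50+y/2.6-.3)
c3=lambda x,y:(90+x/1.85-.2,y/1.85-.2)
ct=lambda x,y:(130+x/3-.3,120+y/3-.3)
OBS=[('w2',{'TL':c2(592,50),'TR':c2(543,564),'BL':c2(58,37),'BR':c2(84,558),'cUL':c2(311,137),'cUR':c2(305,412),'post':c2(457,533)}),
('w3',{'TL':c3(612,219),'BL':c3(93,214),'cUL':c3(341,309)}),
('top',{'TL':ct(10,247),'TR':ct(207,140),'cUL':ct(100,320),'cUR':ct(195,270)})]
OBS=[(load(n),d) for n,d in OBS]
def pts(q):
    x,y,a,v0,s0,z0=q[:6]
    M={'TL':sl(s0+222,120,0),'TR':sl(s0+222,-120,0),'BL':sl(s0,120,0),'BR':sl(s0,-120,0),'cUL':sl(100,v0+60,7),'cUR':sl(100,v0-60,7),'post':sl(172,-83,32.5)}
    return {k:Rm(a)@v+[x,y,z0] for k,v in M.items()}
def res(q,raw=False):
    M=pts(q);r=[]
    for i,((st,p),d) in enumerate(OBS):
        off=q[9:12] if 'R' in p else Rt(st)@q[6:9]
        w=.6 if 'R' in p else 1
        for k in d: r.append(w*(proj(M[k]-off,p,st)[0]-d[k]))
    r=np.array(r)
    return r if raw else np.r_[r.ravel(),q[5]/1.,q[6:]/2.]
b=least_squares(res,[500,310,.5,20,-5,0]+[0]*6); Q=b.x
if __name__=='__main__':
    print(b.x,b.cost);print(res(b.x,True)); S=np.sqrt(np.diag(np.linalg.inv(b.jac.T@b.jac)));print(S)
    np.save('Q.npy',Q); print({k:np.round(v,1) for k,v in pts(Q).items()})
E
python3 fit2.py
```

```text
[502.61 313.9    0.47  21.01  -5.16  -1.38   1.48   0.35  -4.99   0.91
   0.78   0.41] 16.061335877253395
[[ 1.04  0.16]
 [-1.62  1.94]
 [-0.09 -0.44]
 [ 0.09  0.16]
 [-0.3   0.23]
 [-0.57  0.08]
 [ 3.01 -1.1 ]
 [ 0.53 -0.26]
 [-0.4   0.22]
 [-1.02 -0.18]
 [-0.88  0.04]
 [ 0.58 -0.82]
 [-0.86  0.2 ]
 [ 0.05 -0.61]]
[1.79 1.75 0.   0.68 0.65 0.91 1.56 1.71 1.3  1.72 1.72 1.98]
{'TL': array([539.9, 467.4, 147. ]), 'TR': array([648.6, 253.5, 147. ]), 'BL': array([368.5, 380.3,  36. ]), 'BR': array([477.2, 166.4,  36. ]), 'cUL': array([464.2, 385.3,  94.7]), 'cUR': array([518.6, 278.3,  94.7]), 'post': array([582.7, 261.5, 152.8])}
```

```bash
cat >> h.py <<'E'
def RX(d): return Ro.from_euler('x',d,degrees=True).as_matrix()
E
python3 - <<'E'
from h import *
print(np.degrees(np.load('Q.npy')[2]))
delta([440,180,320],tgtR(5,10)@RX(-10))
E
```

```text
26.93994167904399
d [ 0.0235  0.1514 -0.1421] |d| 209.0 w [-18.01 -21.14  19.45] |w| 33.9
```

```bash
python3 -m inch '[{"dx":0.005,"dy":0.015,"dz":-0.045,"ax":-3.6,"ay":-4.2,"az":3.9},{"dx":0.01,"dy":0.045,"dz":-0.08,"ax":-7.2,"ay":-8.4,"az":7.8},{"dx":0.014,"dy":0.08,"dz":-0.11,"ax":-10.8,"ay":-12.6,"az":11.7},{"dx":0.019,"dy":0.115,"dz":-0.13,"ax":-14.4,"ay":-16.8,"az":15.6},{"dx":0.024,"dy":0.151,"dz":-0.142,"ax":-18.0,"ay":-21.1,"az":19.5}]'
python3 - <<'E'
from h import *
delta([500,-190,230],tgtR(-7,0)@RX(-20))
st=arm.read_state();save('k1',st,0)
E
```

```text
time: 4.9
position: [433.3, 197.6, 314.4]
eef_rot: [0.07, 0.991, 0.049, 0.101]
ft_force: [1.2, 0.4, -0.7]
opening: 85.3
d [0.0061 0.3749 0.1455] |d| 402.2 w [-12.53 -14.06  10.27] |w| 21.5
```

Run:
```python
from h import *
delta([470,-50,310],tgtR(-4,3)@RX(-18))
```

```text
d [0.0077 0.2463 0.0437] |d| 250.3 w [-10.56 -10.27   8.25] |w| 16.9
```

```bash
python3 -m inch '[{"dx":0.001,"dy":0.045,"dz":0.008,"ax":-2,"ay":-2,"az":1.6},{"dx":0.003,"dy":0.09,"dz":0.016,"ax":-4,"ay":-4,"az":3.2},{"dx":0.004,"dy":0.135,"dz":0.024,"ax":-6,"ay":-6,"az":4.8},{"dx":0.006,"dy":0.18,"dz":0.032,"ax":-8,"ay":-8,"az":6.4},{"dx":0.008,"dy":0.225,"dz":0.04,"ax":-10.5,"ay":-10.2,"az":8.2}]'
python3 - <<'E'
from h import *
delta([500,-190,230],tgtR(-7,0)@RX(-20))
E
```

```text
time: 5.4
position: [469.2, -30.0, 309.3]
eef_rot: [0.157, 0.987, -0.039, 0.023]
ft_force: [1.0, 0.5, 0.3]
opening: 85.4
d [0.0372 0.1246 0.1262] |d| 181.2 w [-2.11 -4.1   1.79] |w| 4.9
```

```bash
python3 -m inch '[{"dx":0.009,"dy":0.04,"dz":0.02,"ax":-0.5,"ay":-1,"az":0.5},{"dx":0.018,"dy":0.078,"dz":0.045,"ax":-1,"ay":-2,"az":1},{"dx":0.028,"dy":0.11,"dz":0.08,"ax":-1.5,"ay":-3,"az":1.5},{"dx":0.037,"dy":0.11,"dz":0.115,"ax":-2.1,"ay":-4,"az":1.8},{"dx":0.037,"dy":0.11,"dz":0.115,"ax":-2.1,"ay":-4,"az":1.8}]'
python3 - <<'E'
from h import *
st,p=snap('wrist','s1.png')
st,p=snap('wrist','s2.png'); save('s2',st,p)
print(st['time'],st['position'],st['qd'],st['joints'])
E
```

```text
time: 5.9
position: [500.3, -172.7, 232.9]
eef_rot: [0.174, 0.983, -0.06, -0.012]
ft_force: [0.0, 1.5, 0.0]
opening: 85.0
5.95 [ 500.61611662 -171.75601511  234.79972927] [-0.01975641 -0.06007424 -0.0134692  -0.01170546  0.01456711  0.02499167
 -0.01750482] [-0.17134806  0.37969768  0.2255298   1.90805488  0.33645009  0.91973038
 -0.29507274]
```

View pics/s2.png

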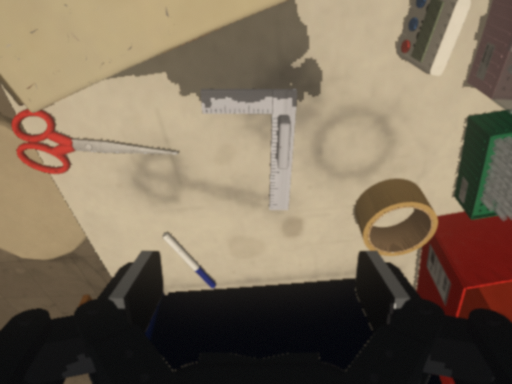

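Run:
```python
import cv2
a=cv2.imread('pics/s2.png');cv2.imwrite('pics/s2c.png',cv2.resize(a[80:220,190:310],None,fx=4.2,fy=4.2,interpolation=cv2.INTER_CUBIC))
```

```text
(no output)
```

View pics/s2c.png

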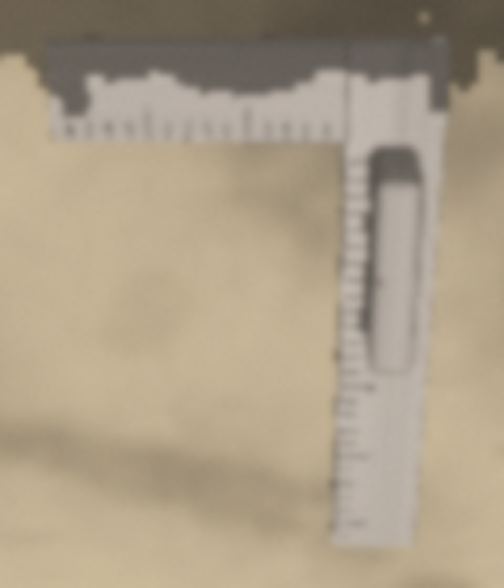

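```bash
cat > fitsq.py <<'E'
from h import *
np.set_printoptions(precision=2,suppress=True)
st,p=load('s2'); c=lambda x,y:(190+x/4.2-.4,80+y/4.2-.4)
C=[((25,25,8),c(447,38)),((0,0,8),c(343,140)),((0,-135,8),c(332,546)),((25,-135,8),c(412,549)),((-75,25,8),c(50,40)),((-75,0,8),c(50,140)),
((6.5,.5,33),c(379,183)),((18.5,.5,33),c(419,183)),((6.5,-55.5,33),c(370,373)),((18.5,-55.5,33),c(413,376))]
X=np.array([a for a,_ in C],float);U=np.array([b for _,b in C])
def P(q): return Ro.from_euler('z',q[2]).apply(X)+[q[0],q[1],q[3]]
def res(q,w=1): return np.r_[(proj(P(q),p,st)-U).ravel(),q[3]*w]
for w in (0.1,100):
    b=least_squares(res,[510,-208,-.12,0],args=(w,)); print(b.x,b.cost); print(res(b.x,w)[:-1].reshape(-1,2).T)
    q=b.x; R=Ro.from_euler('z',q[2]); rt=R.apply([12.5,-27.5,33])+[q[0],q[1],q[3]]; print('rib top',rt,np.degrees(q[2]))
T=load('top')[1]; print(onz([(130+642/3,120+266/3),(130+622/3,120+243/3)],8,T))
E
python3 fitsq.py
```

```text
[ 510.7  -202.92   -0.13   -1.37] 7.64147706106127
[[ 0.87  0.6   0.09  0.15 -1.97  0.19 -0.72  1.65 -0.74 -0.13]
 [ 1.74 -0.24 -0.57 -1.2   0.75 -0.52 -0.47 -0.36  0.58 -0.06]]
rib top [ 519.54 -231.81   31.63] -7.430910234872236
[ 510.76 -202.22   -0.13   -0.  ] 7.891638958642736
[[ 1.01  0.62  0.11  0.24 -2.26 -0.08 -0.66  1.77 -0.69 -0.04]
 [ 1.56 -0.31 -0.3  -0.92  0.58 -0.59 -0.5  -0.39  0.75  0.1 ]]
rib top [ 519.6  -231.11   33.  ] -7.4272138389772095
[[ 510.2  -207.94    8.  ]
 [ 536.56 -186.76    8.  ]]
```

Run:
```python
from h import *
R=tgtR(-7.4,0)@RX(-20); G=np.array([519.6,-231.5,23.]); T=G+R[:,2]*10; print(T)
delta(T-R[:,2]*60,R); delta(T,R)
```

```text
[ 519.15949312 -234.89171513   13.60307379]
d [ 0.0254 -0.019   0.17  ] |d| 172.9 w [ 0.04 -0.31  0.36] |w| 0.5
d [ 0.025  -0.0191  0.23  ] |d| 232.1 w [ 0.04 -0.31  0.36] |w| 0.5
```

```bash
python3 -m inch '[{"dx":0.008,"dy":-0.006,"dz":0.045,"ax":0,"ay":-0.3,"az":0.4},{"dx":0.016,"dy":-0.013,"dz":0.09,"ax":0,"ay":-0.3,"az":0.4},{"dx":0.025,"dy":-0.019,"dz":0.135,"ax":0,"ay":-0.3,"az":0.4},{"dx":0.025,"dy":-0.019,"dz":0.165,"ax":0,"ay":-0.3,"az":0.4},{"dx":0.025,"dy":-0.019,"dz":0.165,"ax":0,"ay":-0.3,"az":0.4}]'
python3 - <<'E'
from h import *
arm.get_image('top')
st,p=snap('wrist','s3.png'); save('s3',st,p)
R=tgtR(-7.4,0)@RX(-20); G=np.array([519.6,-231.5,23.]); T=G+R[:,2]*10
delta(T,R)
print(st['position'])
print(proj(np.array([[519.6,-231.5,32.5]]),p,st))
E
```

```text
time: 6.5
position: [520.7, -213.9, 73.4]
eef_rot: [0.174, 0.982, -0.064, -0.012]
ft_force: [0.2, 0.4, 0.5]
opening: 85.4
d [-0.0008 -0.0013  0.0666] |d| 66.6 w [ 0.12 -0.15 -0.12] |w| 0.2
[ 521.70807311 -213.63443512   75.38520121]
[[259.45291199 223.58058798]]
```

View pics/s3.png

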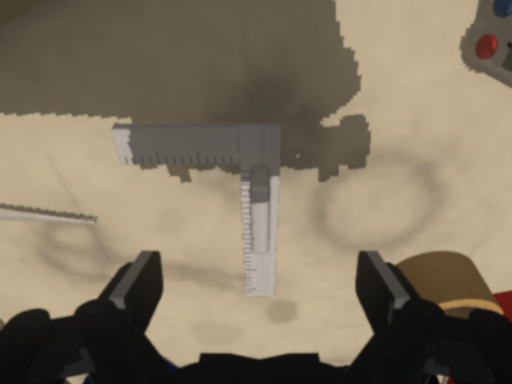

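```bash
python3 -m inch '[{"dx":-0.001,"dy":-0.001,"dz":0.04,"ax":0,"ay":0,"az":0},{"dx":-0.001,"dy":-0.001,"dz":0.06,"ax":0,"ay":0,"az":0},{"dx":-0.001,"dy":-0.001,"dz":0.066,"ax":0,"ay":0,"az":0},{"dx":-0.001,"dy":-0.001,"dz":0.066,"ax":0,"ay":0,"az":0}]' && python3 -c "
from h import *
s=arm.read_state();print(s['position'],s['ft_force'])
R=tgtR(-7.4,0)@RX(-20); G=np.array([519.6,-231.5,23.]); delta(G+R[:,2]*10,R)"
```

```text
time: 7.0
position: [519.1, -235.4, 14.1]
eef_rot: [0.175, 0.982, -0.065, -0.01]
ft_force: [-0.5, -0.5, 0.2]
opening: 85.5
[ 519.09757663 -235.3756978    14.07471929] [-0.54956641 -0.53640203  0.24877236]
d [-0.     -0.0006  0.0003] |d| 0.7 w [ 0.14 -0.17 -0.16] |w| 0.3
```

```bash
python3 -m inch '[{"dx":0,"dy":0,"dz":0,"ax":0,"ay":0,"az":0},{"dx":0,"dy":0,"dz":0,"ax":0,"ay":0,"az":0},{"dx":0,"dy":0,"dz":0,"ax":0,"ay":0,"az":0},{"dx":0,"dy":0,"dz":0,"ax":0,"ay":0,"az":0},{"dx":0,"dy":0,"dz":0,"ax":0,"ay":0,"az":0}]' 1 70; python3 -c "
from h import *
s=arm.read_state();save('k2',s,0);print(s['position'],s['ft_force'],s['opening'])"
```

```text
time: 7.5
position: [518.3, -235.8, 12.8]
eef_rot: [0.175, 0.982, -0.065, -0.01]
ft_force: [3.5, -0.2, 0.1]
opening: 12.6
[ 518.33250865 -235.83706463   12.82480129] [ 3.46546722 -0.24179515  0.07493158] 12.589841531595077
```

```bash
python3 -m inch '[{"dx":0,"dy":0.007,"dz":-0.02,"ax":0,"ay":0,"az":0},{"dx":0,"dy":0.02,"dz":-0.056,"ax":0,"ay":0,"az":0},{"dx":0,"dy":0.036,"dz":-0.1,"ax":0,"ay":0,"az":0},{"dx":0,"dy":0.053,"dz":-0.145,"ax":0,"ay":0,"az":0},{"dx":0,"dy":0.07,"dz":-0.19,"ax":0,"ay":0,"az":0}]';  python3 - <<'E'
from h import *
st,p=snap('wrist','g1.png'); save('g1',st,p)
print(st['position'],st['ft_force'],st['torque'],st['opening'],st['joints'])
E
```

```text
time: 8.0
position: [517.0, -235.9, 216.8]
eef_rot: [0.174, 0.982, -0.065, -0.011]
ft_force: [1.0, -1.1, -4.3]
opening: 10.3
[ 516.96577943 -235.92092233  216.82526946] [ 1.02783893 -1.12991827 -4.34700826] [ 0.56127324 -0.24414355  0.06260314] 10.283341176817899 [-0.03901203  0.44640951  0.21570346  1.85597593  0.34173487  0.86768909
 -0.20061549]
```

View pics/g1.png

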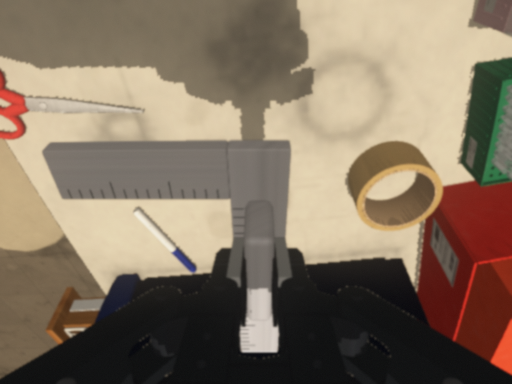

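Run:
```python
import cv2
a=cv2.imread('pics/g1.png');cv2.imwrite('pics/g1c.png',cv2.resize(a[130:370,35:305],None,fx=2.5,fy=2.5,interpolation=cv2.INTER_CUBIC))
```

```text
(no output)
```

View pics/g1c.png

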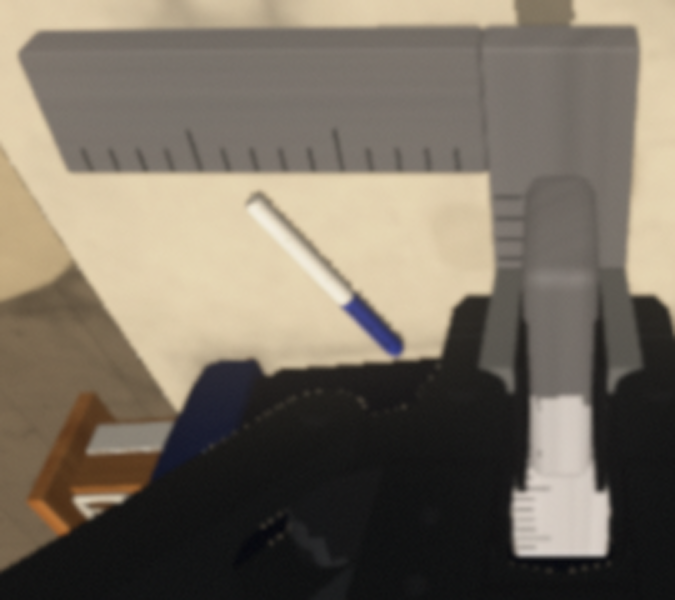

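```bash
cat > fitg.py <<'E'
from h import *
np.set_printoptions(precision=2,suppress=True)
st,p=load('g1'); c=lambda x,y:(35+x/2.5-.3,130+y/2.5-.3)
C=[((25,25,8),c(637,50)),((0,0,8),c(487,170)),((0,-135,8),c(513,555)),((25,-135,8),c(610,555)),((-75,25,8),c(20,53)),((-75,0,8),c(70,172)),((-75,25,0),c(40,33)),((25,25,0),c(638,28))]
X=np.array([a for a,_ in C],float);U=np.array([b for _,b in C])
sI=dict(st);sI['position']=np.zeros(3);sI['eef_rot']=np.array([1.,0,0,0])
# prior from kinematics at grasp
k=load('k2')[0]; Rq=Ro.from_euler('z',-7.43,degrees=True).as_matrix(); org=np.array([510.73,-202.5,-.5])
A=Rt(k); pr=A.T@(org-k['position']); Rr=A.T@Rq; print('prior t',pr,'rot',Ro.from_matrix(Rr).as_rotvec(degrees=True))
def res(q):
    Y=Ro.from_rotvec(q[3:]).apply(X)+q[:3]; return (proj(Y,p,sI)-U).ravel()
b=least_squares(res,np.r_[pr,Ro.from_matrix(Rr).as_rotvec()]); print(b.x[:3],np.degrees(b.x[3:]),b.cost); print(res(b.x).reshape(-1,2).T)
Rg=Ro.from_rotvec(b.x[3:]).as_matrix()
print('ideal rot (roll20)',Ro.from_matrix(RX(20)@np.diag([1,-1,-1])).as_rotvec(degrees=True))
print('dev',Ro.from_matrix((RX(20)@np.diag([1,-1,-1])).T@Rg).as_rotvec(degrees=True))
print('S',np.sqrt(np.diag(np.linalg.inv(b.jac.T@b.jac))))
E
python3 fitg.py
```

```text
prior t [-11.93 -34.67   1.44] rot [-159.85    0.15   -0.18]
[-12.83 -33.17   3.61] [-159.96    0.17    0.38] 7.2971173732150785
[[ 0.69  0.    1.16 -1.42 -0.62  0.33  0.89 -1.1 ]
 [-0.12  1.92 -0.11 -0.02  0.32  0.83 -1.44 -1.3 ]]
ideal rot (roll20) [-160.   -0.   -0.]
dev [ 0.04 -0.24  0.16]
S [0.2  0.22 0.66 0.01 0.   0.01]
```

```bash
cat > place.py <<'E'
from h import *
from fit import Rm,sl
np.set_printoptions(precision=2,suppress=True)
Q=np.load('Q.npy'); YAW=np.degrees(Q[2]); tq=np.array([-12.7,-33.9,2.8])
def tool(du,dl,dn,yaw=None):
    yaw=YAW if yaw is None else yaw
    R=tgtR(yaw)@RX(-20)
    c=Rm(Q[2])@sl(100+du,Q[3]+60+dl,dn)+[Q[0],Q[1],Q[5]]
    return c-R@tq,R
E
python3 - <<'E'
from place import *
P,R=tool(20,12,80);print(P,R[:,2])
delta([470,-40,330],tgtR(5,5)@RX(-20)); delta([440,150,320],tgtR(18,20)@RX(-20)); delta(P,R)
E
```

```text
[459.14 361.48 186.57] [ 0.57 -0.09 -0.81]
d [-0.07 -0.14 -0.17] |d| 229.2 w [  0.75   8.44 -10.28] |w| 13.3
d [-0.13 -0.32 -0.22] |d| 406.7 w [  4.73  26.61 -17.18] |w| 32.0
d [-0.14 -0.56 -0.17] |d| 602.8 w [  9.33  38.33 -21.81] |w| 45.1
```

```bash
python3 -m inch '[{"dx":-0.005,"dy":-0.005,"dz":-0.045,"ax":0.1,"ay":0.8,"az":-1},{"dx":-0.02,"dy":-0.02,"dz":-0.09,"ax":0.2,"ay":2,"az":-2.5},{"dx":-0.035,"dy":-0.055,"dz":-0.125,"ax":0.4,"ay":4,"az":-5},{"dx":-0.05,"dy":-0.095,"dz":-0.15,"ax":0.6,"ay":6.5,"az":-7.5},{"dx":-0.065,"dy":-0.14,"dz":-0.17,"ax":0.8,"ay":8.5,"az":-10.3}]';  python3 - <<'E'
from place import *
st=arm.read_state();save('k3',st,0); print(st['joints'])
delta([440,150,320],tgtR(18,20)@RX(-20))
E
```

```text
time: 8.55
position: [477.6, -40.3, 327.1]
eef_rot: [0.17, 0.984, 0.037, 0.049]
ft_force: [2.4, 1.6, -3.8]
opening: 9.9
[-0.35  0.15  0.07  1.95  0.4   1.07 -0.4 ]
d [-0.02 -0.18 -0.06] |d| 194.1 w [ 2.6  18.56 -6.65] |w| 19.9
```

```bash
python3 -m inch '[{"dx":-0.004,"dy":-0.04,"dz":-0.012,"ax":0.5,"ay":3.7,"az":-1.3},{"dx":-0.008,"dy":-0.08,"dz":-0.024,"ax":1,"ay":7.4,"az":-2.6},{"dx":-0.012,"dy":-0.12,"dz":-0.036,"ax":1.6,"ay":11.1,"az":-3.9},{"dx":-0.016,"dy":-0.16,"dz":-0.048,"ax":2.1,"ay":14.8,"az":-5.3},{"dx":-0.02,"dy":-0.185,"dz":-0.06,"ax":2.6,"ay":18.5,"az":-6.6}]';  python3 - <<'E'
from place import *
st=arm.read_state();save('k4',st,0); print(st['joints'])
P,R=tool(25,12,100);print(P);delta(P,R)
E
```

```text
time: 9.05
position: [440.7, 152.7, 317.4]
eef_rot: [0.142, 0.963, 0.123, 0.195]
ft_force: [-0.1, -0.0, -2.2]
opening: 10.8
[-0.66  0.07 -0.14  2.12  0.62  0.92 -0.92]
[454.08 358.91 206.39]
d [ 0.03 -0.22  0.06] |d| 234.6 w [ 3.68 12.24 -4.14] |w| 13.4
```

```bash
python3 -m inch '[{"dx":0.003,"dy":-0.04,"dz":0.005,"ax":0.7,"ay":2.4,"az":-0.8},{"dx":0.01,"dy":-0.085,"dz":0.015,"ax":1.4,"ay":4.8,"az":-1.6},{"dx":0.02,"dy":-0.13,"dz":0.03,"ax":2.1,"ay":7.2,"az":-2.4},{"dx":0.025,"dy":-0.175,"dz":0.045,"ax":2.8,"ay":9.6,"az":-3.2},{"dx":0.03,"dy":-0.22,"dz":0.06,"ax":3.7,"ay":12.2,"az":-4.1}]';  python3 -m inch '[{"dx":0,"dy":0,"dz":0,"ax":0,"ay":0,"az":0},{"dx":0,"dy":0,"dz":0,"ax":0,"ay":0,"az":0}]'
python3 - <<'E'
from place import *
st,p=snap('wrist','h1.png'); save('h1',st,p); print(st['joints'],st['position'],st['ft_force'])
P,R=tool(25,12,60);print(P);delta(P,R)
E
```

```text
time: 9.55
position: [453.6, 351.3, 202.9]
eef_rot: [0.104, 0.936, 0.176, 0.286]
ft_force: [2.4, 0.4, -3.8]
opening: 10.6
time: 9.75
position: [453.2, 349.7, 203.0]
eef_rot: [0.105, 0.936, 0.177, 0.285]
ft_force: [0.5, -0.2, -3.6]
opening: 10.5
[-0.93  0.41 -0.2   2.09  1.07  0.78 -1.58] [453.21 349.72 203.  ] [ 0.54 -0.2  -3.56]
[471.91 367.97 171.75]
d [ 0.01 -0.02  0.03] |d| 41.5 w [ 0.17  0.26 -0.15] |w| 0.3
```

View pics/h1.png

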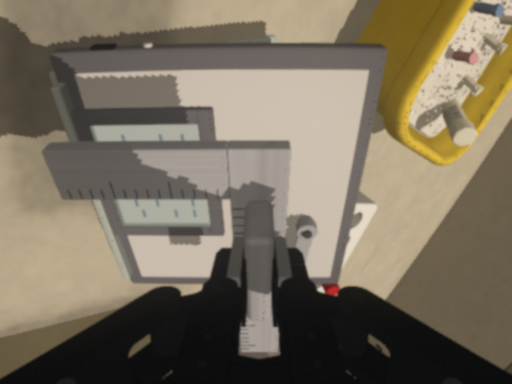

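Run:
```python
from place import *
P,R=tool(12,8,15);print(P);delta(P,R)
```

```text
[483.75 369.5  126.28]
d [-0.01 -0.03  0.08] |d| 85.8 w [ 0.17  0.26 -0.15] |w| 0.3
```

```bash
sed -i "s/print('d',np.round(d,4)/print('d mm',np.round(d*1000,1)/" h.py
python3 - <<'E'
from place import *
P,R=tool(12,8,15);print(P);delta(P,R)
E
```

```text
[483.75 369.5  126.28]
d mm [ -7.5 -33.7  78.5] |d| 85.8 w [ 0.17  0.26 -0.15] |w| 0.3
```

```bash
python3 -m inch '[{"dx":-0.002,"dy":-0.012,"dz":0.025,"ax":0,"ay":0.1,"az":-0.1},{"dx":-0.004,"dy":-0.023,"dz":0.05,"ax":0.1,"ay":0.2,"az":-0.1},{"dx":-0.007,"dy":-0.033,"dz":0.07,"ax":0.2,"ay":0.3,"az":-0.1},{"dx":-0.007,"dy":-0.033,"dz":0.077,"ax":0.2,"ay":0.3,"az":-0.1},{"dx":-0.007,"dy":-0.033,"dz":0.077,"ax":0.2,"ay":0.3,"az":-0.1}]';  python3 -m inch '[{"dx":0,"dy":0,"dz":0,"ax":0,"ay":0,"az":0},{"dx":0,"dy":0,"dz":0,"ax":0,"ay":0,"az":0}]'
python3 - <<'E'
from place import *
st,p=snap('wrist','h2.png'); save('h2',st,p); print(st['joints'],st['position'],st['ft_force'])
P,R=tool(12,8,15);print(P);delta(P,R)
a=p['pixels'][:,:,::-1];cv2.imwrite('pics/h2c.png',cv2.resize(a[50:270,35:305],None,fx=2.7,fy=2.7,interpolation=cv2.INTER_CUBIC))
E
```

```text
time: 10.3
position: [484.3, 368.6, 128.8]
eef_rot: [0.103, 0.936, 0.177, 0.288]
ft_force: [0.0, -0.1, -2.6]
opening: 10.5
time: 10.5
position: [483.8, 369.9, 129.9]
eef_rot: [0.102, 0.935, 0.177, 0.288]
ft_force: [-0.1, -0.1, -3.7]
opening: 10.7
[-0.94  0.58 -0.15  2.05  1.25  0.7  -1.76] [483.84 369.89 129.87] [-0.08 -0.09 -3.74]
[483.75 369.5  126.28]
d mm [-1.9 -0.6  2.8] |d| 3.5 w [-0.11 -0.18 -0.14] |w| 0.2
```

View pics/h2c.png

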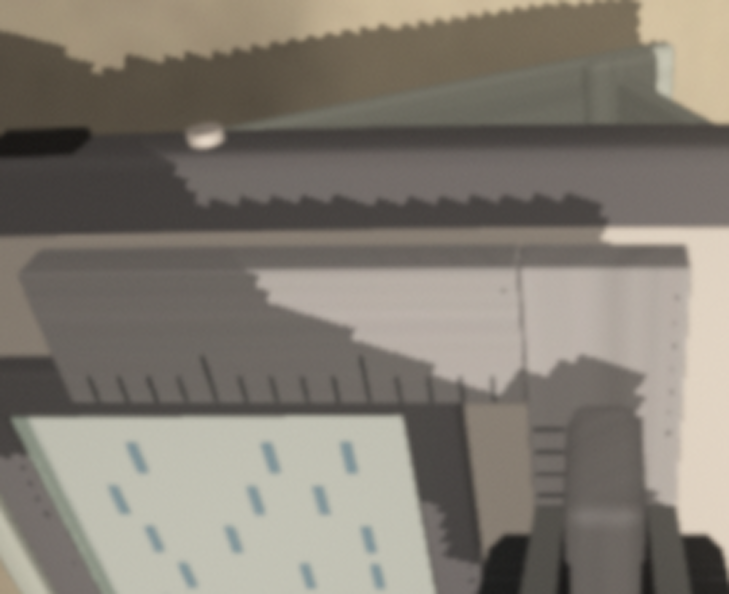

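```bash
cat > ov.py <<'E'
from place import *
def overlay(n,out,box,f,tq=(-12.83,-33.17,3.61)):
    st,p=load(n); x0,y0,x1,y1=box
    im=cv2.resize(p['pixels'][y0:y1,x0:x1,::-1],None,fx=f,fy=f,interpolation=cv2.INTER_CUBIC)
    base=np.array([Q[0],Q[1],Q[5]])-Rt(st)@Q[6:9]
    def line(pts,col):
        a=proj(np.array(pts),p,st); a=((a-[x0,y0]+.4)*f).astype(int)
        for i in range(len(a)-1): cv2.line(im,a[i].tolist(),a[i+1].tolist(),col,1)
    def den(A,B): return [A+(B-A)*k/10 for k in range(11)]
    w=lambda u,v,h: Rm(Q[2])@sl(u,Q[3]+v,h)+base
    for h,col in ((7,(0,255,0)),(0,(0,160,0))):
        line(den(w(0,60,h),w(100,60,h)),col);line(den(w(100,60,h),w(100,-60,h)),col)
    sI=dict(st);sI['position']=np.zeros(3);sI['eef_rot']=np.array([1.,0,0,0])
    Rg=RX(20)@np.diag([1,-1,-1.])
    def ls(pts,col):
        a=proj(np.array([Rg@q+tq for q in np.array(pts,float)]),p,sI); a=((a-[x0,y0]+.4)*f).astype(int)
        for i in range(len(a)-1): cv2.line(im,a[i].tolist(),a[i+1].tolist(),col,1)
    ls([(-75,0,8),(0,0,8),(0,-135,8),(25,-135,8),(25,25,8),(-75,25,8),(-75,0,8)],(0,0,255))
    ls([(-75,0,0),(0,0,0),(0,-135,0)],(0,0,150))
    cv2.imwrite('pics/'+out,im)
    # relative pose of the square to the corner by kinematics+cal
    A=Rt(st); C=w(100,60,0); S=A@np.array(tq)+st['position']-A@np.zeros(3)
    Rc=tgtR(YAW); ax=np.c_[Rc[:,0],-Rc[:,1],-Rc[:,2]]
    print('square in corner frame (u,l,n):',ax.T@(S-C),' rot',Ro.from_matrix(ax.T@A@Rg).as_rotvec(degrees=True))
if __name__=='__main__':
    import sys
    overlay('h2','h2o.png',(35,50,305,270),2.7)
E
python3 ov.py
```

```text
square in corner frame (u,l,n): [15.45  8.75 22.28]  rot [ 0.1  -0.22 -0.08]
```

View pics/h2o.png

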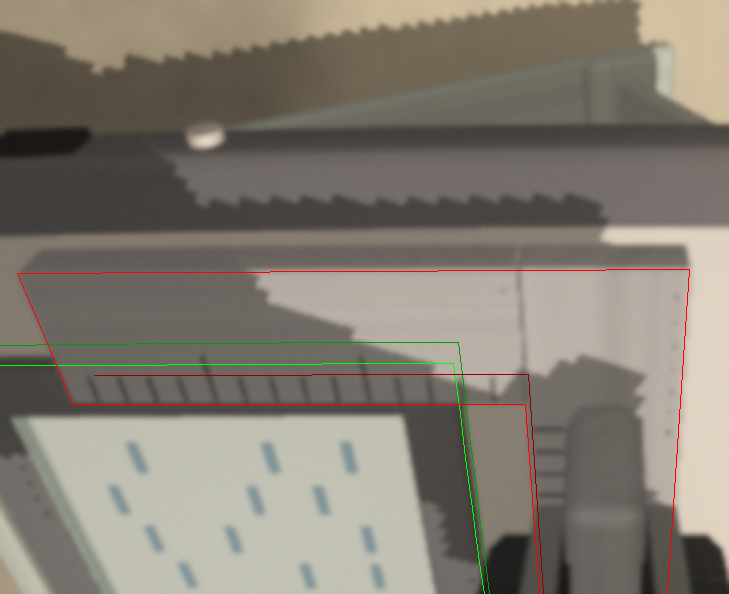

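```bash
python3 -m inch '[{"dx":-0.003,"dy":0,"dz":0.005,"ax":0,"ay":0,"az":0},{"dx":-0.007,"dy":-0.001,"dz":0.01,"ax":0,"ay":0,"az":0},{"dx":-0.007,"dy":-0.001,"dz":0.0125,"ax":0,"ay":0,"az":0},{"dx":-0.007,"dy":-0.001,"dz":0.0145,"ax":0,"ay":0,"az":0},{"dx":-0.007,"dy":-0.001,"dz":0.0145,"ax":0,"ay":0,"az":0}]'
python3 - <<'E'
from ov import *
st,p=snap('wrist','h3.png'); save('h3',st,p); print(st['position'],st['ft_force'],st['torque'])
overlay('h3','h3o.png',(35,50,305,270),2.7)
E
```

```text
time: 11.05
position: [486.5, 366.6, 112.6]
eef_rot: [0.103, 0.935, 0.177, 0.288]
ft_force: [0.3, -0.4, -4.0]
opening: 10.6
[486.46 366.61 112.59] [ 0.29 -0.37 -4.  ] [ 0.23  1.03 -0.01]
square in corner frame (u,l,n): [7.51 4.63 6.89]  rot [ 0.05 -0.12 -0.04]
```

View pics/h3o.png

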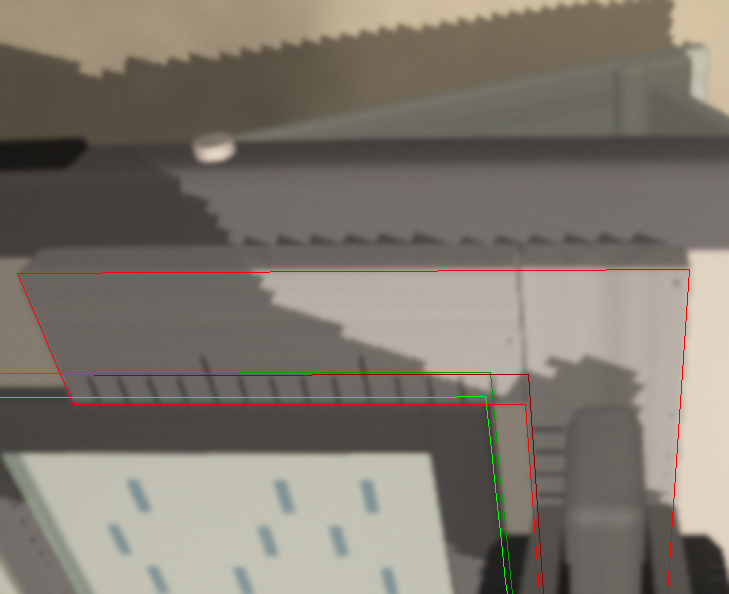

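```bash
cat > fr.py <<'E'
from place import *
st=arm.read_state();Rc=tgtR(YAW);ax=np.c_[Rc[:,0],-Rc[:,1],-Rc[:,2]]
print('t',round(st['time'],2),'F(u,l,n)',ax.T@st['ft_force'],'pos(u,l,n)',ax.T@(st['position']-tool(0,0,0)[0]),'T',ax.T@st['torque'],'op',round(st['opening'],1))
print('rot',Ro.from_matrix((tgtR(YAW)@RX(-20)).T@Rt(st)).as_rotvec(degrees=True))
E
python3 fr.py; python3 -m inch '[{"dx":0,"dy":-0.0007,"dz":0.002,"ax":0,"ay":0,"az":0},{"dx":0,"dy":-0.0014,"dz":0.004,"ax":0,"ay":0,"az":0},{"dx":0,"dy":-0.0014,"dz":0.004,"ax":0,"ay":0,"az":0}]' >/dev/null; python3 fr.py
```

```text
t 11.1 F(u,l,n) [-2.04 -0.02 -3.39] pos(u,l,n) [6.2  4.33 2.75] T [ 0.51  0.86 -0.35] op 10.2
rot [0.07 0.11 0.08]
t 11.4 F(u,l,n) [-8.07  3.37 56.09] pos(u,l,n) [6.5  4.46 0.47] T [-3.1   2.38 -0.87] op 10.9
rot [0.01 0.21 0.11]
```

```bash
python3 -m inch '[{"dx":0,"dy":0.0006,"dz":-0.0016,"ax":0,"ay":0,"az":0},{"dx":0,"dy":0.0006,"dz":-0.0016,"ax":0,"ay":0,"az":0}]' >/dev/null; python3 fr.py
```

```text
t 11.6 F(u,l,n) [-1.02  2.12  8.46] pos(u,l,n) [6.56 4.53 0.6 ] T [ 0.14  0.8  -0.2 ] op 10.8
rot [0.1  0.15 0.1 ]
```

Run:
```python
from ov import *
st,p=snap('wrist','h4.png'); save('h4',st,p)
a=p['pixels'][:,:,::-1]
cv2.imwrite('pics/h4c.png',cv2.resize(a[130:290,35:265],None,fx=3.4,fy=3.4,interpolation=cv2.INTER_CUBIC))
```

```text
(no output)
```

View pics/h4c.png

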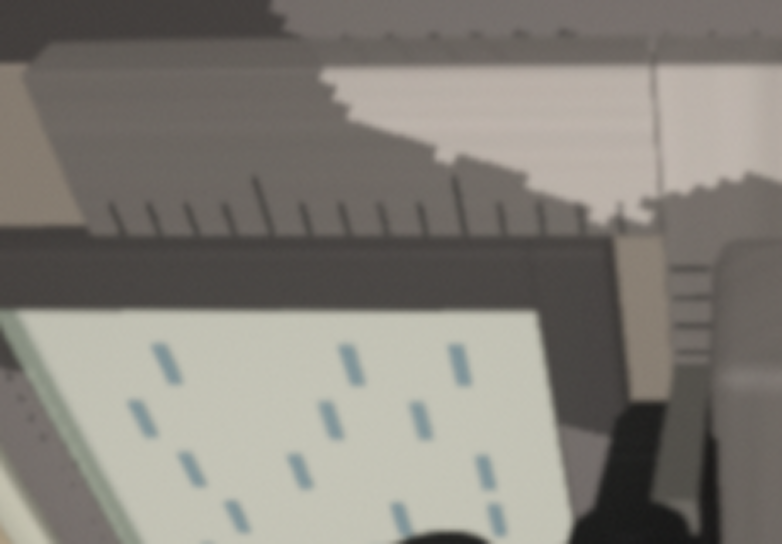

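```bash
cat > rel.py <<'E'
from h import *
np.set_printoptions(precision=2,suppress=True)
def rel(n,items,off,f,t=(-12.83,-33.17,3.61)):
    st,p=load(n); sI=dict(st);sI['position']=np.zeros(3);sI['eef_rot']=np.array([1.,0,0,0])
    Rg=RX(20)@np.diag([1,-1,-1.])
    for name,(x,y),h in items:
        c,D=ray([(off[0]+x/f-.4,off[1]+y/f-.4)],p,sI)
        c2=Rg.T@(c-t); d=Rg.T@D[0]; print(name,h,(c2+d*(h-c2[2])/d[2])[:2])
if __name__=='__main__':
    rel('h4',[('sq inner y',(100,236),8),('sq inner y',(400,236),8),('sq inner corner',(663,235),8),('sq x',(671,300),8),('sq x',(675,360),8),('leg end',(25,72),8),('leg end in',(92,235),8),('outer y',(300,68),8),
    ('cas left',(0,228),0),('cas left',(80,227),0),('cas upper',(615,250),0),('cas upper',(628,385),0),
    ('cas left h7',(0,228),7),('cas left h7',(80,227),7)],(35,130),3.4)
E
python3 rel.py
```

```text
sq inner y 8 [-73.94   0.18]
sq inner y 8 [-33.61   0.26]
sq inner corner 8 [0.22 0.45]
sq x 8 [  0.69 -10.64]
sq x 8 [  0.69 -21.85]
leg end 8 [-74.53  25.09]
leg end in 8 [-75.     0.35]
outer y 8 [-40.63  25.17]
cas left 0 [-94.65  -4.85]
cas left 0 [-82.46  -4.65]
cas upper 0 [-7.43 -8.62]
cas upper 0 [ -7.59 -35.19]
cas left h7 7 [-88.46   0.7 ]
cas left h7 7 [-76.96   0.89]
```

Run:
```python
from rel import *
from place import *
st,p=load('w2'); b=np.array([Q[0],Q[1],Q[5]])-Rt(st)@Q[6:9]
from fit import sl
n=Rm(Q[2])@np.array([-.5,0,.866])
def suv(uv,h,p=p,st=st):
    c,D=ray([uv],p,st);o=Rm(Q[2])@sl(0,0,h)+b; X=c+D[0]*((o-c)@n)/(D[0]@n); r=Rm(Q[2]).T@(X-o); return np.array([r@[.866,0,.5],r[1]])
c2=lambda x,y:(140+x/2.6-.4,50+y/2.6-.4)
for nm,xy,h in [('outer',(150,39),0),('inner',(150,71),0),('inner',(300,74),0),('outer',(300,43),0),('cas h7',(200,135),7),('cas h0',(200,135),0),('cas h7',(110,134),7)]:
    print(nm,h,suv(c2(*xy),h))
rel('h4',[('inner border',(5,62),0),('inner border',(20,62),0)],(35,130),3.4)
# columns profile in h4
p4=load('h4')[1]['pixels'].astype(int).sum(2)
print([int(p4[r,36:56].mean()) for r in range(140,225)])
print('w2 col',[int(load('w2')[1]['pixels'].astype(int).sum(2)[r,200:215].mean()) for r in range(60,118)])
```

```text
outer 0 [ 33.04 119.25]
inner 0 [ 32.84 106.52]
inner 0 [ 95.   106.54]
outer 0 [ 94.73 118.83]
cas h7 7 [54.37 81.14]
cas h0 0 [53.5  80.91]
cas h7 7 [16.98 80.89]
inner border 0 [-82.84  21.91]
inner border 0 [-80.8   21.87]
[190, 195, 205, 217, 224, 229, 235, 248, 275, 304, 317, 321, 323, 322, 322, 324, 325, 326, 326, 329, 332, 334, 337, 338, 339, 341, 343, 345, 346, 347, 346, 348, 349, 351, 352, 354, 355, 357, 358, 359, 362, 362, 364, 365, 366, 368, 368, 369, 370, 370, 370, 371, 371, 371, 367, 340, 275, 213, 189, 187, 188, 190, 192, 199, 205, 207, 205, 203, 203, 204, 203, 203, 204, 203, 203, 203, 202, 203, 202, 216, 283, 403, 489, 516, 518]
w2 col [339, 327, 304, 273, 247, 247, 260, 266, 268, 269, 268, 269, 269, 268, 270, 275, 315, 403, 478, 504, 508, 508, 507, 507, 508, 507, 507, 507, 508, 508, 508, 508, 508, 508, 507, 508, 507, 508, 508, 502, 463, 373, 295, 273, 273, 271, 271, 270, 271, 269, 274, 305, 371, 430, 454, 456, 456, 456]
```

Run:
```python
from rel import *
rel('h4',[('base',(45,196.3),0),('top',(45,203.3),7),('sqin',(75,199),8)],(0.4,.4),1)
p4=load('h4')[1]['pixels'].astype(int).sum(2)
print([(r,int(p4[r,90:150].mean())) for r in range(190,212)])
print([(c,int(p4[c0,c])) for c0 in (215,) for c in range(205,240)])
```

```text
base 0 [-89.16  -4.62]
top 7 [-84.92  -3.17]
sqin 8 [-68.76   0.2 ]
[(190, 296), (191, 292), (192, 290), (193, 288), (194, 289), (195, 289), (196, 291), (197, 291), (198, 277), (199, 241), (200, 210), (201, 200), (202, 201), (203, 209), (204, 217), (205, 218), (206, 214), (207, 211), (208, 211), (209, 212), (210, 213), (211, 213)]
[(205, 214), (206, 211), (207, 210), (208, 207), (209, 212), (210, 209), (211, 210), (212, 208), (213, 200), (214, 187), (215, 188), (216, 229), (217, 308), (218, 357), (219, 378), (220, 381), (221, 381), (222, 381), (223, 381), (224, 380), (225, 383), (226, 382), (227, 380), (228, 380), (229, 372), (230, 349), (231, 332), (232, 327), (233, 327), (234, 328), (235, 325), (236, 326), (237, 324), (238, 322), (239, 317)]
```

```bash
python3 -m inch '[{"dx":-0.0025,"dy":0.0014,"dz":0.0003,"ax":0,"ay":0,"az":0},{"dx":-0.005,"dy":0.0028,"dz":0.0008,"ax":0,"ay":0,"az":0},{"dx":-0.005,"dy":0.0028,"dz":0.0008,"ax":0,"ay":0,"az":0}]' >/dev/null; python3 fr.py
python3 - <<'E'
from rel import *
st,p=snap('wrist','h5.png'); save('h5',st,p)
a=p['pixels'][:,:,::-1]
cv2.imwrite('pics/h5c.png',cv2.resize(a[130:290,35:265],None,fx=3.4,fy=3.4,interpolation=cv2.INTER_CUBIC))
E
```

```text
t 11.95 F(u,l,n) [-0.71  2.29  6.16] pos(u,l,n) [1.42 1.45 0.6 ] T [ 0.01  0.64 -0.2 ] op 10.2
rot [0.08 0.15 0.09]
```

View pics/h5c.png

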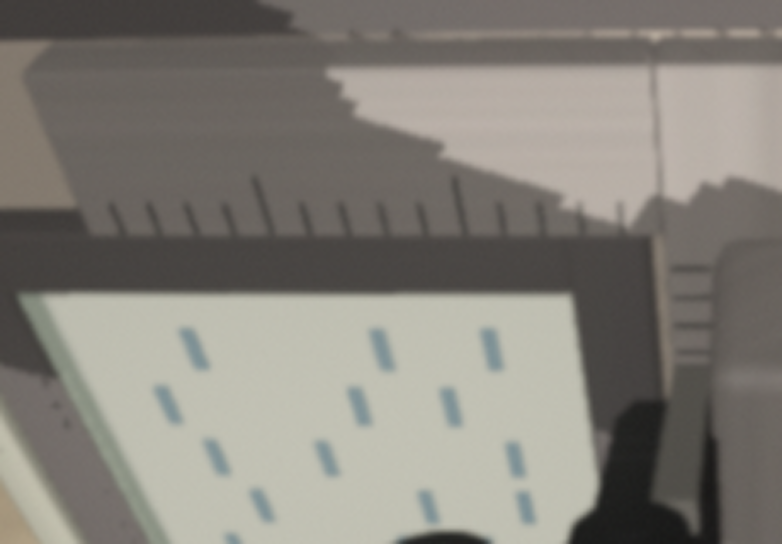

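```bash
cat > m.py <<'E'
from rel import *
import sys
n=sys.argv[1]; p4=load(n)[1]['pixels'].astype(int).sum(2)
print([(r,int(p4[r,36:54].mean())) for r in range(186,204)])
print([(r,int(p4[r,90:150].mean())) for r in range(194,206)])
for c0 in (203,215,230): print(c0,[(c,int(p4[c0,c])) for c in range(212,236)])
E
python3 m.py h5
```

```text
[(186, 363), (187, 363), (188, 362), (189, 359), (190, 331), (191, 265), (192, 205), (193, 183), (194, 182), (195, 182), (196, 184), (197, 187), (198, 196), (199, 201), (200, 201), (201, 198), (202, 196), (203, 197)]
[(194, 284), (195, 285), (196, 287), (197, 287), (198, 276), (199, 247), (200, 220), (201, 209), (202, 207), (203, 207), (204, 208), (205, 208)]
203 [(212, 211), (213, 212), (214, 213), (215, 212), (216, 211), (217, 211), (218, 209), (219, 210), (220, 211), (221, 212), (222, 207), (223, 203), (224, 195), (225, 194), (226, 237), (227, 307), (228, 356), (229, 362), (230, 347), (231, 331), (232, 332), (233, 327), (234, 328), (235, 325)]
215 [(212, 210), (213, 208), (214, 204), (215, 209), (216, 208), (217, 207), (218, 208), (219, 210), (220, 206), (221, 206), (222, 207), (223, 203), (224, 201), (225, 191), (226, 193), (227, 236), (228, 307), (229, 347), (230, 341), (231, 327), (232, 321), (233, 323), (234, 323), (235, 322)]
230 [(212, 210), (213, 207), (214, 208), (215, 208), (216, 205), (217, 204), (218, 205), (219, 204), (220, 203), (221, 203), (222, 204), (223, 203), (224, 198), (225, 198), (226, 189), (227, 185), (228, 220), (229, 291), (230, 343), (231, 347), (232, 326), (233, 324), (234, 328), (235, 327)]
```

Run:
```python
from rel import *
o=(0.4,.4)
rel('h5',[('base',(45,191.0),0),('top',(45,197.9),7),('sqin',(75,199),8),('sqin',(120,199.3),8),('up base',(227,203),0),('up base',(228,215),0),('up base',(229.2,230),0),('sq x',(230.5,205),8),('sqx',(231.7,230),8),('corner base of sq would be',(231,203),0)],o,1)
```

```text
base 0 [-87.88  -1.44]
top 7 [-83.65  -0.01]
sqin 8 [-68.76   0.2 ]
sqin 8 [-48.09   0.08]
up base 0 [-2.03 -8.53]
up base 0 [ -1.98 -16.01]
up base 0 [ -1.96 -25.99]
sq x 8 [ 0.43 -3.08]
sqx 8 [  0.19 -18.26]
corner base of sq would be 0 [-0.16 -8.53]
```

```bash
python3 -m inch '[{"dx":0,"dy":0.0005,"dz":0.0002,"ax":0,"ay":0,"az":0},{"dx":0,"dy":0.0005,"dz":0.0002,"ax":0,"ay":0,"az":0}]' >/dev/null; python3 fr.py;  python3 -m inch '[{"dx":0,"dy":0.0004,"dz":0.0001,"ax":0,"ay":0,"az":0},{"dx":0,"dy":0.0004,"dz":0.0001,"ax":0,"ay":0,"az":0}]' >/dev/null; python3 fr.py
python3 - <<'E'
from rel import *
st,p=snap('wrist','h6.png'); save('h6',st,p)
E
python3 m.py h6
```

```text
t 12.2 F(u,l,n) [-0.63  3.8   8.94] pos(u,l,n) [1.43 1.45 0.59] T [ 0.32  0.75 -0.25] op 10.7
rot [0.13 0.15 0.08]
t 12.4 F(u,l,n) [-1.31  4.31  7.96] pos(u,l,n) [1.41 1.4  0.57] T [ 0.63  0.77 -0.29] op 10.2
rot [0.16 0.14 0.07]
[(186, 362), (187, 362), (188, 361), (189, 347), (190, 306), (191, 242), (192, 197), (193, 183), (194, 181), (195, 183), (196, 184), (197, 188), (198, 196), (199, 202), (200, 201), (201, 197), (202, 197), (203, 197)]
[(194, 284), (195, 285), (196, 286), (197, 286), (198, 273), (199, 244), (200, 218), (201, 209), (202, 207), (203, 207), (204, 208), (205, 208)]
203 [(212, 209), (213, 214), (214, 212), (215, 210), (216, 212), (217, 211), (218, 210), (219, 205), (220, 211), (221, 210), (222, 208), (223, 200), (224, 191), (225, 193), (226, 235), (227, 309), (228, 358), (229, 364), (230, 345), (231, 329), (232, 329), (233, 328), (234, 326), (235, 325)]
215 [(212, 210), (213, 211), (214, 210), (215, 209), (216, 207), (217, 208), (218, 207), (219, 209), (220, 208), (221, 207), (222, 206), (223, 203), (224, 201), (225, 192), (226, 193), (227, 238), (228, 308), (229, 347), (230, 343), (231, 327), (232, 319), (233, 315), (234, 312), (235, 310)]
230 [(212, 208), (213, 207), (214, 208), (215, 207), (216, 204), (217, 205), (218, 205), (219, 206), (220, 203), (221, 205), (222, 204), (223, 203), (224, 202), (225, 196), (226, 190), (227, 185), (228, 220), (229, 291), (230, 344), (231, 346), (232, 327), (233, 323), (234, 326), (235, 325)]
```

```bash
python3 -m inch '[{"dx":0,"dy":0.0001,"dz":-0.0002,"ax":0,"ay":0,"az":0},{"dx":0,"dy":0.0001,"dz":-0.0002,"ax":0,"ay":0,"az":0}]' >/dev/null; python3 fr.py;  python3 -m inch '[{"dx":0,"dy":0,"dz":0,"ax":0,"ay":0,"az":0},{"dx":0,"dy":0,"dz":0,"ax":0,"ay":0,"az":0}]' >/dev/null; python3 fr.py
```

```text
t 12.65 F(u,l,n) [0.5  5.56 1.72] pos(u,l,n) [1.41 1.26 0.62] T [ 1.11  0.6  -0.21] op 10.5
rot [0.16 0.14 0.07]
t 12.85 F(u,l,n) [-0.31  6.44  1.43] pos(u,l,n) [1.38 1.26 0.64] T [ 1.22  0.62 -0.2 ] op 10.7
rot [0.16 0.13 0.07]
```

```bash
python3 - <<'E'
from rel import *
st,p=snap('wrist','h7.png'); save('h7',st,p)
a=p['pixels'][:,:,::-1]
cv2.imwrite('pics/h7c.png',cv2.resize(a[130:290,35:265],None,fx=3.4,fy=3.4,interpolation=cv2.INTER_CUBIC))
A=load('h5')[1]['pixels'].astype(np.float32).mean(2)
for n in ('h6','h7'):
    B=load(n)[1]['pixels'].astype(np.float32).mean(2)
    for nm,(y0,y1,x0,x1) in {'cassette window':(216,285,60,200),'panel border':(105,165,240,500),'pane edge':(120,160,330,500),'sq':(140,198,60,230)}.items():
        print(n,nm,cv2.phaseCorrelate(A[y0:y1,x0:x1].copy(),B[y0:y1,x0:x1].copy(),cv2.createHanningWindow((x1-x0,y1-y0),cv2.CV_32F)))
E
python3 fr.py
```

```text
h6 cassette window ((-0.058818001358361016, -0.05977889167223793), 0.9760720910113535)
h6 panel border ((-0.007914162817456827, -0.02474530112577611), 1.0596129970786012)
h6 pane edge ((0.0024200951071833288, -0.027070275369421637), 1.117870352798038)
h6 sq ((0.05780041139912839, -0.08632135885981285), 0.9375044222231265)
h7 cassette window ((0.15708612234114128, -0.24156680233723193), 1.0095240911583843)
h7 panel border ((0.08582404690758949, -0.06520556697230617), 1.0191209856669108)
h7 pane edge ((-0.01391172695892351, -0.22855932558659475), 1.1277247412999472)
h7 sq ((0.010272089775455129, -0.581505621495026), 1.0100842900629396)
t 12.9 F(u,l,n) [0.31 5.52 2.27] pos(u,l,n) [1.38 1.28 0.64] T [ 1.21  0.59 -0.24] op 10.5
rot [0.16 0.13 0.07]
```

View pics/h7c.png

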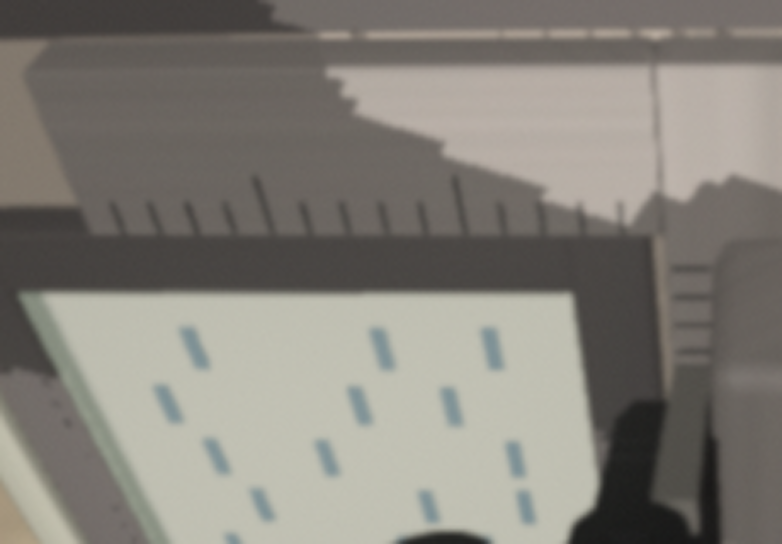

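```bash
python3 -m inch '[{"dx":0,"dy":0.0001,"dz":-0.0003,"ax":0,"ay":0,"az":0},{"dx":0,"dy":0.0001,"dz":-0.0003,"ax":0,"ay":0,"az":0}]' >/dev/null; python3 fr.py;  python3 -m inch '[{"dx":0,"dy":0,"dz":0,"ax":0,"ay":0,"az":0},{"dx":0,"dy":0,"dz":0,"ax":0,"ay":0,"az":0}]' >/dev/null; python3 fr.py
```

```text
t 13.1 F(u,l,n) [-0.1   3.38 -2.95] pos(u,l,n) [1.17 0.67 0.93] T [ 1.24  0.59 -0.33] op 10.5
rot [0.1  0.11 0.08]
t 13.3 F(u,l,n) [-0.57  3.05 -4.59] pos(u,l,n) [1.14 0.39 0.99] T [ 1.24  0.56 -0.39] op 10.5
rot [0.07 0.1  0.08]
```

```bash
cat > cmpi.py <<'E'
from rel import *
import sys
def cmpi(a,b):
    A=load(a)[1]['pixels'].astype(np.float32).mean(2);B=load(b)[1]['pixels'].astype(np.float32).mean(2)
    for nm,(y0,y1,x0,x1) in {'cassette window':(216,285,60,200),'pane edge':(120,160,330,500),'sq':(150,190,60,130)}.items():
        print(nm,np.round(cv2.phaseCorrelate(A[y0:y1,x0:x1].copy(),B[y0:y1,x0:x1].copy(),cv2.createHanningWindow((x1-x0,y1-y0),cv2.CV_32F))[0],2))
if __name__=='__main__':
    st,p=snap('wrist',sys.argv[2]+'.png'); save(sys.argv[2],st,p)
    a=p['pixels'][:,:,::-1]
    cv2.imwrite('pics/'+sys.argv[2]+'c.png',cv2.resize(a[130:290,35:265],None,fx=3.4,fy=3.4,interpolation=cv2.INTER_CUBIC))
    cmpi(sys.argv[1],sys.argv[2])
E
python3 cmpi.py h5 h8; python3 m.py h8|head -2; python3 fr.py
```

```text
cassette window [ 0.81 -0.86]
pane edge [ 0.96 -2.68]
sq [ 0.26 -0.24]
[(186, 361), (187, 360), (188, 355), (189, 324), (190, 261), (191, 204), (192, 183), (193, 181), (194, 182), (195, 183), (196, 187), (197, 195), (198, 201), (199, 199), (200, 197), (201, 196), (202, 196), (203, 197)]
[(194, 285), (195, 286), (196, 287), (197, 285), (198, 269), (199, 236), (200, 214), (201, 209), (202, 209), (203, 209), (204, 210), (205, 210)]
t 13.35 F(u,l,n) [-1.18  3.52 -3.96] pos(u,l,n) [1.16 0.43 1.  ] T [ 1.21  0.61 -0.32] op 10.4
rot [0.08 0.11 0.08]
```

View pics/h8.png

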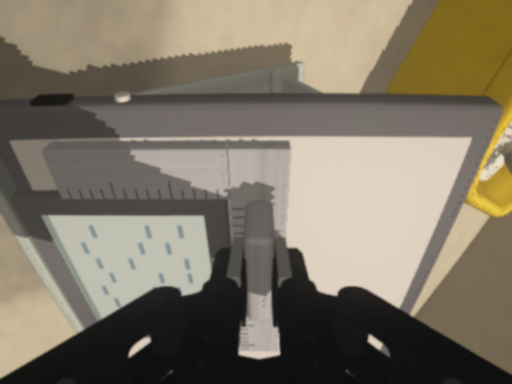

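```bash
python3 -m inch '[{"dx":-0.0005,"dy":-0.0001,"dz":0.0003,"ax":0,"ay":0,"az":0},{"dx":-0.001,"dy":-0.0001,"dz":0.0003,"ax":0,"ay":0,"az":0},{"dx":-0.001,"dy":-0.0001,"dz":0.0003,"ax":0,"ay":0,"az":0}]' >/dev/null; python3 fr.py;  python3 -m inch '[{"dx":-0.0003,"dy":0,"dz":0.0001,"ax":0,"ay":0,"az":0},{"dx":-0.0003,"dy":0,"dz":0.0001,"ax":0,"ay":0,"az":0}]' >/dev/null; python3 fr.py
```

```text
t 13.65 F(u,l,n) [ 0.37  2.94 -2.71] pos(u,l,n) [0.22 0.35 0.79] T [ 1.13  0.46 -0.28] op 10.4
rot [0.06 0.12 0.08]
t 13.85 F(u,l,n) [-0.58  2.16 -1.39] pos(u,l,n) [0.05 0.4  0.73] T [ 1.02  0.39 -0.18] op 10.5
rot [0.07 0.13 0.09]
```

```bash
python3 -m inch '[{"dx":-0.0003,"dy":0,"dz":0.0001,"ax":0,"ay":0,"az":0},{"dx":-0.0003,"dy":0,"dz":0.0001,"ax":0,"ay":0,"az":0}]' >/dev/null; python3 fr.py;  python3 -m inch '[{"dx":-0.0003,"dy":0,"dz":0,"ax":0,"ay":0,"az":0},{"dx":-0.0003,"dy":0,"dz":0,"ax":0,"ay":0,"az":0}]' >/dev/null; python3 fr.py; python3 cmpi.py h8 h9
```

```text
t 14.05 F(u,l,n) [1.01 3.63 1.19] pos(u,l,n) [-0.13  0.44  0.67] T [ 0.96  0.24 -0.09] op 10.2
rot [0.08 0.14 0.09]
t 14.25 F(u,l,n) [2.35 4.77 1.3 ] pos(u,l,n) [-0.45  0.44  0.65] T [ 0.88 -0.02 -0.03] op 10.5
rot [0.08 0.14 0.08]
cassette window [2.85 0.5 ]
pane edge [3.71 0.89]
sq [0.1  0.12]
```

View pics/h9c.png

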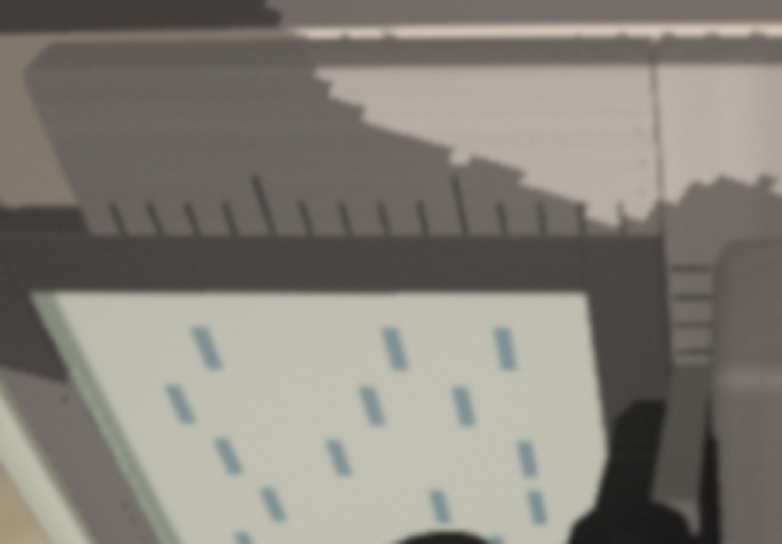

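```bash
python3 -m inch '[{"dx":-0.0003,"dy":0,"dz":0,"ax":0,"ay":0,"az":0},{"dx":-0.0003,"dy":0,"dz":0,"ax":0,"ay":0,"az":0}]' >/dev/null; python3 fr.py
```

```text
t 14.5 F(u,l,n) [3.88 2.63 2.05] pos(u,l,n) [-0.55  0.46  0.67] T [ 0.87 -0.43  0.2 ] op 10.5
rot [0.08 0.15 0.09]
```

```bash
python3 -m inch '[{"dx":0,"dy":0,"dz":0,"ax":0,"ay":0,"az":0}]' >/dev/null; python3 fr.py
```

```text
t 14.6 F(u,l,n) [3.24 3.15 0.5 ] pos(u,l,n) [-0.57  0.42  0.66] T [ 0.95 -0.38  0.23] op 10.3
rot [0.08 0.15 0.09]
```

```bash
python3 -m inch '[{"dx":-0.0004,"dy":0,"dz":0,"ax":0,"ay":0,"az":0},{"dx":-0.0004,"dy":0,"dz":0,"ax":0,"ay":0,"az":0}]' >/dev/null; python3 fr.py
```

```text
t 14.8 F(u,l,n) [5.37 4.11 0.56] pos(u,l,n) [-0.63  0.45  0.68] T [ 0.91 -0.74  0.33] op 10.6
rot [0.08 0.18 0.1 ]
```

```bash
python3 -m inch '[{"dx":-0.0003,"dy":0,"dz":0,"ax":0,"ay":0,"az":0},{"dx":-0.0003,"dy":0,"dz":0,"ax":0,"ay":0,"az":0}]' >/dev/null; python3 fr.py
```

```text
t 15.0 F(u,l,n) [7.45 4.2  0.26] pos(u,l,n) [-0.73  0.49  0.71] T [ 0.92 -1.07  0.45] op 10.0
rot [0.08 0.2  0.1 ]
```

```bash
python3 -m inch '[{"dx":0,"dy":0,"dz":0,"ax":0,"ay":0,"az":0},{"dx":0,"dy":0,"dz":0,"ax":0,"ay":0,"az":0},{"dx":0,"dy":0,"dz":0,"ax":0,"ay":0,"az":0}]' >/dev/null; python3 fr.py;python3 -m inch '[{"dx":-0.0001,"dy":0,"dz":0,"ax":0,"ay":0,"az":0},{"dx":-0.0001,"dy":0,"dz":0,"ax":0,"ay":0,"az":0},{"dx":-0.0001,"dy":0,"dz":0,"ax":0,"ay":0,"az":0}]' >/dev/null; python3 fr.py; python3 cmpi.py h9 h10; python3 m.py h10
```

```text
t 15.3 F(u,l,n) [7.73 3.76 1.14] pos(u,l,n) [-0.72  0.51  0.7 ] T [ 0.87 -1.05  0.49] op 10.4
rot [0.09 0.2  0.1 ]
t 15.6 F(u,l,n) [9.37 3.36 0.85] pos(u,l,n) [-0.72  0.5   0.72] T [ 0.96 -1.12  0.54] op 10.7
rot [0.08 0.21 0.11]
cassette window [0.36 0.21]
pane edge [ 0.49 -0.06]
sq [0.26 0.35]
[(186, 359), (187, 359), (188, 357), (189, 345), (190, 304), (191, 240), (192, 194), (193, 179), (194, 178), (195, 181), (196, 181), (197, 185), (198, 194), (199, 200), (200, 198), (201, 196), (202, 194), (203, 194)]
[(194, 282), (195, 282), (196, 284), (197, 284), (198, 274), (199, 248), (200, 221), (201, 208), (202, 205), (203, 205), (204, 205), (205, 206)]
203 [(212, 211), (213, 211), (214, 214), (215, 210), (216, 210), (217, 210), (218, 209), (219, 213), (220, 211), (221, 211), (222, 208), (223, 208), (224, 206), (225, 209), (226, 209), (227, 208), (228, 205), (229, 221), (230, 266), (231, 304), (232, 321), (233, 326), (234, 325), (235, 322)]
215 [(212, 210), (213, 210), (214, 207), (215, 211), (216, 207), (217, 207), (218, 207), (219, 208), (220, 211), (221, 204), (222, 206), (223, 203), (224, 206), (225, 206), (226, 205), (227, 206), (228, 203), (229, 202), (230, 220), (231, 262), (232, 304), (233, 317), (234, 315), (235, 309)]
230 [(212, 210), (213, 209), (214, 210), (215, 208), (216, 208), (217, 208), (218, 207), (219, 205), (220, 202), (221, 204), (222, 204), (223, 205), (224, 204), (225, 203), (226, 204), (227, 201), (228, 203), (229, 200), (230, 199), (231, 217), (232, 261), (233, 307), (234, 323), (235, 322)]
```

View pics/h10c.png

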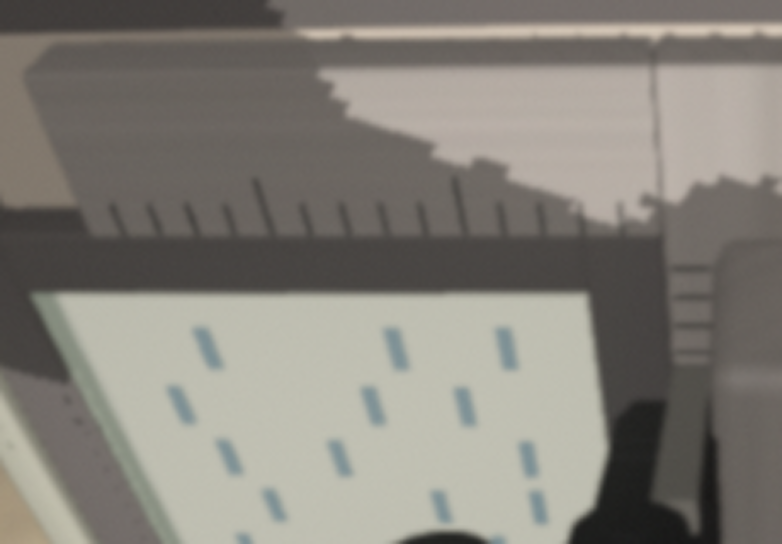

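Run:
```python
from cmpi import *
for a,b in (('h4','h5'),('h5','h8'),('h5','h10'),('h4','h10')):
    print(a,b); cmpi(a,b)
from place import *
Rc=tgtR(YAW);ax=np.c_[Rc[:,0],-Rc[:,1],-Rc[:,2]]
for n in ('h4','h5','h7','h8','h10'):
    st=load(n)[0]; print(n,ax.T@(st['position']-tool(0,0,0)[0]))
```

```text
h4 h5
cassette window [ 8.17 -3.93]
pane edge [13.72 -6.32]
sq [-0.05 -0.04]
h5 h8
cassette window [ 0.81 -0.86]
pane edge [ 0.96 -2.68]
sq [ 0.26 -0.24]
h5 h10
cassette window [ 4.02 -0.19]
pane edge [ 5.18 -1.9 ]
sq [0.03 0.2 ]
h4 h10
cassette window [12.1  -4.12]
pane edge [19.   -8.29]
sq [0.15 0.29]
h4 [6.56 4.53 0.6 ]
h5 [1.42 1.45 0.6 ]
h7 [1.38 1.26 0.64]
h8 [1.14 0.39 0.99]
h10 [-0.72  0.5   0.72]
```

```bash
python3 -m inch '[{"dx":0.0005,"dy":-0.0002,"dz":-0.0001,"ax":0,"ay":0,"az":0},{"dx":0.0008,"dy":-0.0003,"dz":-0.0001,"ax":0,"ay":0,"az":0},{"dx":0.0008,"dy":-0.0003,"dz":-0.0001,"ax":0,"ay":0,"az":0}]' >/dev/null; python3 fr.py
```

```text
t 15.95 F(u,l,n) [4.72 1.58 2.28] pos(u,l,n) [-0.7   0.47  0.65] T [ 0.57 -0.53  0.35] op 10.3
rot [0.05 0.14 0.1 ]
```

```bash
python3 -m inch '[{"dx":0.0005,"dy":-0.0001,"dz":0,"ax":0,"ay":0,"az":0},{"dx":0.0005,"dy":-0.0001,"dz":0,"ax":0,"ay":0,"az":0}]' >/dev/null; python3 fr.py
```

```text
t 16.15 F(u,l,n) [1.68 0.84 3.85] pos(u,l,n) [-0.67  0.55  0.6 ] T [0.24 0.09 0.13] op 10.6
rot [0.05 0.1  0.09]
```

```bash
python3 -m inch '[{"dx":0,"dy":0,"dz":0,"ax":0,"ay":0,"az":0},{"dx":0,"dy":0,"dz":0,"ax":0,"ay":0,"az":0},{"dx":0,"dy":0,"dz":0,"ax":0,"ay":0,"az":0},{"dx":0,"dy":0,"dz":0,"ax":0,"ay":0,"az":0}]' 0.3 ; python3 fr.py; python3 cmpi.py h10 h11; python3 m.py h11
```

```text
time: 16.55
position: [483.8, 361.2, 107.4]
eef_rot: [0.103, 0.935, 0.177, 0.288]
ft_force: [0.0, 0.7, 0.0]
opening: 29.9
t 16.55 F(u,l,n) [ 0.3   0.57 -0.15] pos(u,l,n) [-0.64  0.61  0.5 ] T [ 0.34  0.47 -0.21] op 29.9
rot [0.06 0.1  0.08]
cassette window [-0.07  0.41]
pane edge [0.28 0.4 ]
sq [-0.39  0.1 ]
[(186, 369), (187, 369), (188, 369), (189, 364), (190, 337), (191, 271), (192, 210), (193, 187), (194, 183), (195, 185), (196, 187), (197, 190), (198, 198), (199, 205), (200, 206), (201, 203), (202, 200), (203, 200)]
[(194, 289), (195, 290), (196, 292), (197, 293), (198, 290), (199, 272), (200, 239), (201, 217), (202, 211), (203, 210), (204, 211), (205, 211)]
203 [(212, 216), (213, 214), (214, 213), (215, 212), (216, 217), (217, 213), (218, 213), (219, 212), (220, 215), (221, 212), (222, 212), (223, 212), (224, 213), (225, 212), (226, 215), (227, 210), (228, 207), (229, 223), (230, 272), (231, 313), (232, 331), (233, 333), (234, 333), (235, 329)]
215 [(212, 213), (213, 216), (214, 210), (215, 211), (216, 211), (217, 211), (218, 208), (219, 209), (220, 208), (221, 205), (222, 210), (223, 209), (224, 209), (225, 210), (226, 209), (227, 206), (228, 205), (229, 208), (230, 224), (231, 273), (232, 310), (233, 327), (234, 326), (235, 328)]
230 [(212, 206), (213, 207), (214, 207), (215, 209), (216, 207), (217, 208), (218, 206), (219, 207), (220, 206), (221, 207), (222, 202), (223, 205), (224, 207), (225, 203), (226, 206), (227, 203), (228, 204), (229, 200), (230, 200), (231, 218), (232, 266), (233, 310), (234, 328), (235, 328)]
```

View pics/h11.png

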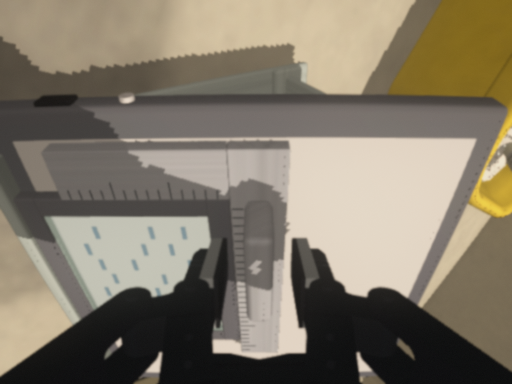

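```bash
python3 -m inch '[{"dx":0,"dy":0,"dz":-0.02,"ax":0,"ay":0,"az":0},{"dx":0,"dy":0,"dz":-0.055,"ax":0,"ay":0,"az":0},{"dx":0,"dy":0,"dz":-0.1,"ax":0,"ay":0,"az":0},{"dx":0,"dy":0.02,"dz":-0.14,"ax":0,"ay":0,"az":0},{"dx":0,"dy":0.05,"dz":-0.17,"ax":0,"ay":0,"az":0}]' 1
python3 - <<'E'
from place import *
from simik import go,fk,par,s
st=arm.read_state();print(st['joints'],st['time'])
def pt(u,v,h): return Rm(Q[2])@sl(u,v,h)+[Q[0],Q[1],Q[5]]
for roll in (-20,-10,0):
    q=st['joints'].copy()
    for u,v,h in ((194,-83,80),(194,-83,18),(180,-90,18),(150,-75,18),(116,-41,18),(116,-41,80)):
        q,*r=go(q,pt(u,v,h),tgtR(YAW)@RX(roll),n=30); print(roll,(u,v,h),q,np.round(r,2))
E
```

```text
time: 17.1
position: [398.1, 332.0, 261.9]
eef_rot: [0.102, 0.935, 0.179, 0.288]
ft_force: [1.3, -0.4, 0.8]
opening: -0.1
[-0.976  0.246 -0.247  2.14   0.938  0.871 -1.502] 17.1
-20 (194, -83, 80) [-0.701  0.432 -0.077  2.038  1.141  0.572 -1.352] [0.   0.   0.29]
-20 (194, -83, 18) [-0.718  0.56  -0.034  1.998  1.274  0.516 -1.494] [0.   0.   0.36]
-20 (180, -90, 18) [-0.722  0.558 -0.02   2.035  1.332  0.496 -1.557] [0.   0.   0.34]
-20 (150, -75, 18) [-0.767  0.561 -0.019  2.1    1.423  0.504 -1.705] [0.   0.   0.33]
-20 (116, -41, 18) [-0.837  0.575 -0.046  2.156  1.48   0.548 -1.859] [0.   0.   0.27]
-20 (116, -41, 80) [-0.845  0.434 -0.069  2.201  1.31   0.583 -1.691] [0.   0.   0.23]
-10 (194, -83, 80) [-0.558  0.394 -0.118  2.058  1.014  0.367 -1.138] [0.   0.   0.21]
-10 (194, -83, 18) [-0.636  0.523 -0.005  2.026  1.206  0.278 -1.344] [0.   0.   0.12]
-10 (180, -90, 18) [-0.662  0.522  0.042  2.063  1.301  0.24  -1.442] [0.   0.   0.08]
-10 (150, -75, 18) [-0.718  0.523  0.061  2.134  1.555  0.241 -1.744] [0.   0.   0.07]
-10 (116, -41, 18) [-0.738  0.53  -0.029  2.199  1.715  0.33  -1.982] [0.   0.   0.08]
-10 (116, -41, 80) [-0.79   0.385  0.01   2.243  1.39   0.323 -1.664] [0.   0.   0.15]
0 (194, -83, 80) [-0.265  0.4   -0.336  2.05   0.733  0.246 -0.745] [0.   0.   0.09]
0 (194, -83, 18) [-0.387  0.517 -0.185  2.02   0.944  0.16  -0.961] [4.97 0.02 0.  ]
0 (180, -90, 18) [-0.316  0.522 -0.26   2.05   1.204  0.16  -1.198] [0.9 0.  0. ]
0 (150, -75, 18) [-0.309  0.524 -0.31   2.121  1.64   0.187 -1.659] [0. 0. 0.]
0 (116, -41, 18) [-0.264  0.55  -0.473  2.195  1.852  0.322 -1.921] [0.   0.   0.03]
0 (116, -41, 80) [-0.341  0.385 -0.372  2.24   1.505  0.227 -1.624] [0.   0.   0.07]
```

Run:
```python
from ov import *
arm.get_image('top')
st,p=snap('wrist','c1.png'); save('c1',st,p)
b=np.array([Q[0],Q[1],Q[5]])-Rt(st)@Q[6:9]
for h in (13,32.5): print(proj(np.array([Rm(Q[2])@sl(172-56*np.sin(t),-27-56*np.cos(t),h)+b for t in (0,.1)]),p,st))
```

```text
[[306.86 217.42]
 [302.16 217.28]]
[[308.88 228.87]
 [304.   228.73]]
```

View pics/c1.png

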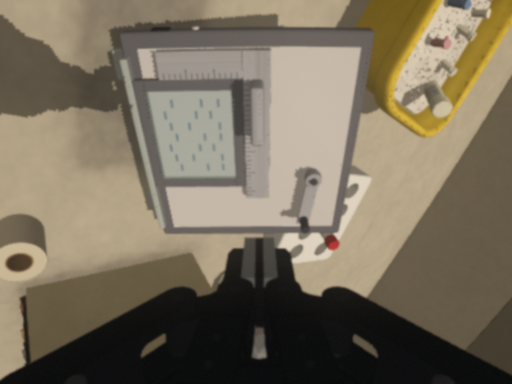

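```bash
cat > cl.py <<'E'
from place import *
import sys
R0=tgtR(YAW)@RX(-20)
def pt(u,v,h): return Rm(Q[2])@sl(u,v,h)+[Q[0],Q[1],Q[5]]
st=arm.read_state()
X=Rm(Q[2]).T@(st['position']-[Q[0],Q[1],Q[5]])-sl(0,0,0)
print('t',round(st['time'],2),'now u,v,h',np.round([X@[.866,0,.5],X[1],X@[-.5,0,.866]],1))
for a in sys.argv[1:]:
    u,v,h=map(float,a.split(',')); print(a); delta(pt(u,v,h),R0,st)
Rc=tgtR(YAW);ax=np.c_[Rc[:,0],-Rc[:,1],-Rc[:,2]];print('F uln',ax.T@st['ft_force'])
E
python3 cl.py 194,-86,80 194,-86,18
```

```text
t 17.2 now u,v,h [113.2  60.8 195.5]
194,-86,80
d mm [ 80.3  98.5 158.9] |d| 203.5 w [-0.15 -0.34 -0.27] |w| 0.5
194,-86,18
d mm [ 79.9  77.4 217.2] |d| 244.1 w [-0.15 -0.34 -0.27] |w| 0.5
F uln [ 0.04 -0.67 -1.13]
```

```bash
python3 -m inch '[{"dx":0.016,"dy":0.02,"dz":0.032,"ax":0,"ay":-0.1,"az":-0.1},{"dx":0.032,"dy":0.04,"dz":0.064,"ax":0,"ay":-0.2,"az":-0.2},{"dx":0.048,"dy":0.06,"dz":0.095,"ax":-0.1,"ay":-0.3,"az":-0.3},{"dx":0.064,"dy":0.08,"dz":0.127,"ax":-0.1,"ay":-0.3,"az":-0.3},{"dx":0.08,"dy":0.098,"dz":0.159,"ax":-0.1,"ay":-0.3,"az":-0.3}]' 1; python3 -m inch '[{"dx":0,"dy":0,"dz":0,"ax":0,"ay":0,"az":0},{"dx":0,"dy":0,"dz":0,"ax":0,"ay":0,"az":0}]'>/dev/null;  python3 cl.py 194,-86,18
python3 - <<'E'
from h import *
st,p=snap('wrist','c2.png'); save('c2',st,p); print(st['joints'])
E
```

```text
time: 17.7
position: [581.0, 257.2, 199.2]
eef_rot: [0.105, 0.936, 0.179, 0.285]
ft_force: [0.8, 0.8, -0.6]
opening: -0.5
t 17.9 now u,v,h [191.2 -85.2  74.9]
194,-86,18
d mm [  3.1 -18.8  53.7] |d| 57.0 w [0.07 0.29 0.19] |w| 0.4
F uln [ 0.21  0.84 -0.24]
[-0.69876068  0.44139918 -0.072723    2.03918396  1.14796266  0.56537317
 -1.35420236]
```

View pics/c2.png

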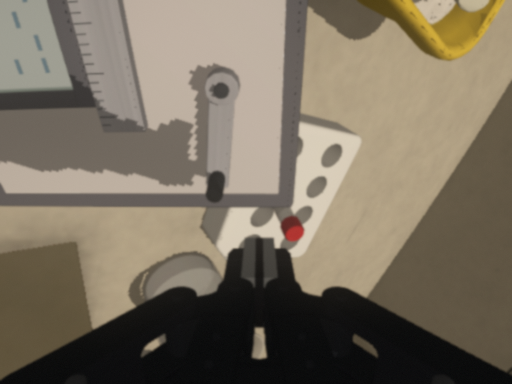

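Run:
```python
from place import *
c1=load('c1');c2=load('c2');w2=load('w2')
def uvh(P):
    X=Rm(Q[2]).T@(P-[Q[0],Q[1],Q[5]])-sl(0,0,0); return np.round([X@[.866,0,.5],X[1],X@[-.5,0,.866]],1)
for nm,o in {'top':[((305.5,227),c1[1],c1[0]),((215.3,193),c2[1],c2[0])],'pivot':[((313,178.5),c1[1],c1[0]),((221,89),c2[1],c2[0])],'top3':[((140+457/2.6,50+533/2.6),w2[1],w2[0]),((305.5,227),c1[1],c1[0]),((215.3,193),c2[1],c2[0])]}.items():
    P,e=tri(o); print(nm,uvh(P),e)
# with assumed heights
b=lambda st:np.array([Q[0],Q[1],Q[5]])-Rt(st)@Q[6:9]
for n,uv,h in (('c1',(305.5,227),32.5),('c2',(215.3,193),32.5),('c1',(313,178.5),15),('c2',(221,89),15)):
    st,p=load(n); c,D=ray([uv],p,st); c=c+Rt(st)@Q[6:9]; nn=Rm(Q[2])@np.array([-.5,0,.866]); o=Rm(Q[2])@sl(0,0,h)+[Q[0],Q[1],Q[5]]
    print(n,h,uvh(c+D[0]*((o-c)@nn)/(D[0]@nn)))
```

```text
top [166.2 -81.9  28.2] [np.float64(0.6788618147600582), np.float64(1.3315538397523194)]
pivot [171.5 -27.1  10.6] [np.float64(0.6340744268910758), np.float64(1.3036921737574703)]
top3 [166.6 -83.6  27. ] [np.float64(1.1952349930756339), np.float64(1.0005317381020098), np.float64(1.6941478090124844)]
c1 32.5 [167.9 -80.   32.5]
c2 32.5 [167.3 -81.8  32.5]
c1 15 [173.5 -25.4  15. ]
c2 15 [172.5 -26.4  15. ]
```

```bash
python3 -m inch '[{"dx":-0.001,"dy":-0.01,"dz":0.03,"ax":0,"ay":0.2,"az":0.2},{"dx":-0.001,"dy":-0.019,"dz":0.0535,"ax":0,"ay":0.2,"az":0.2},{"dx":-0.001,"dy":-0.019,"dz":0.0535,"ax":0,"ay":0.2,"az":0.2}]'>/dev/null;  python3 cl.py 178,-85,18
```

```text
t 18.25 now u,v,h [189.3 -83.6  17.2]
178,-85,18
d mm [-11.3   1.6  -0.3] |d| 11.4 w [-0.03  0.1   0.17] |w| 0.2
F uln [ 0.96 -0.09 -0.56]
```

```bash
python3 -m inch '[{"dx":-0.009,"dy":0.0009,"dz":-0.0007,"ax":0,"ay":0,"az":0},{"dx":-0.018,"dy":0.0012,"dz":-0.0005,"ax":0,"ay":0,"az":0},{"dx":-0.027,"dy":0,"dz":-0.001,"ax":0,"ay":0,"az":0},{"dx":-0.035,"dy":-0.0016,"dz":-0.0015,"ax":0,"ay":0,"az":0},{"dx":-0.035,"dy":-0.0016,"dz":-0.0015,"ax":0,"ay":0,"az":0}]'>/dev/null;  python3 cl.py
python3 - <<'E'
from h import *
st,p=snap('wrist','c3.png'); save('c3',st,p); print(st['joints'])
E
```

```text
t 18.75 now u,v,h [155.5 -81.7  20.9]
F uln [0.32 0.78 0.49]
[-0.75569951  0.55253926 -0.01091851  2.09263605  1.40716502  0.49417552
 -1.6687434 ]
```

View pics/c3.png

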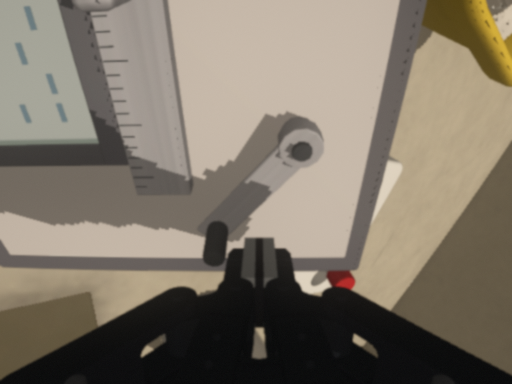

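```bash
python3 -m inch '[{"dx":-0.008,"dy":-0.004,"dz":0,"ax":0,"ay":0,"az":0},{"dx":-0.017,"dy":-0.008,"dz":-0.001,"ax":0,"ay":0,"az":0},{"dx":-0.0235,"dy":-0.0135,"dz":-0.003,"ax":0,"ay":0,"az":0},{"dx":-0.0295,"dy":-0.0195,"dz":-0.005,"ax":0,"ay":0,"az":0},{"dx":-0.0295,"dy":-0.0195,"dz":-0.005,"ax":0,"ay":0,"az":0}]'>/dev/null;  python3 cl.py
python3 - <<'E'
from h import *
st,p=snap('wrist','c4.png'); save('c4',st,p); print(st['joints'])
E
```

```text
t 19.3 now u,v,h [126.2 -61.9  18.1]
F uln [0.04 0.11 0.34]
[-0.80261347  0.56671834 -0.02325124  2.14708986  1.48890316  0.51732161
 -1.81774918]
```

View pics/c4.png

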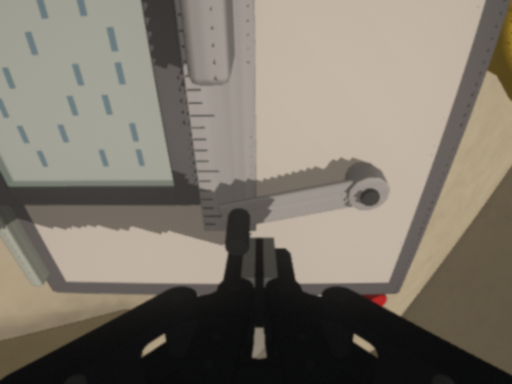

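```bash
python3 -m inch '[{"dx":-0.003,"dy":-0.004,"dz":-0.0015,"ax":0,"ay":0,"az":0},{"dx":-0.005,"dy":-0.008,"dz":-0.003,"ax":0,"ay":0,"az":0},{"dx":-0.007,"dy":-0.012,"dz":-0.0045,"ax":0,"ay":0,"az":0},{"dx":-0.007,"dy":-0.012,"dz":-0.0045,"ax":0,"ay":0,"az":0}]'>/dev/null;  python3 cl.py
python3 - <<'E'
from h import *
st,p=snap('wrist','c5.png'); save('c5',st,p); print(st['joints'])
E
```

```text
t 19.75 now u,v,h [119.  -49.4  17.9]
F uln [-0.22 -0.67  0.22]
[-0.82507867  0.57156605 -0.03351086  2.1549887   1.48689526  0.53419806
 -1.84598479]
```

View pics/c5.png

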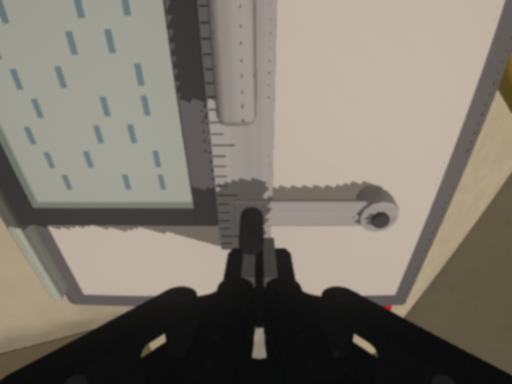

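Run:
```python
from place import *
def uvh(P):
    X=Rm(Q[2]).T@(P-[Q[0],Q[1],Q[5]])-sl(0,0,0); return np.round([X@[.866,0,.5],X[1],X@[-.5,0,.866]],1)
for n,uv,h in (('c5',(275,201.5),13),('c5',(345,203),13),('c5',(275,226),13),('c5',(345,226.5),13),('c5',(379,219),16),('c5',(236,201),13)):
    st,p=load(n); c,D=ray([uv],p,st); c=c+Rt(st)@Q[6:9]; nn=Rm(Q[2])@np.array([-.5,0,.866]); o=Rm(Q[2])@sl(0,0,h)+[Q[0],Q[1],Q[5]]
    print(n,h,uv,uvh(c+D[0]*((o-c)@nn)/(D[0]@nn)))
```

```text
c5 13 (275, 201.5) [127.7 -21.5  13. ]
c5 13 (345, 203) [159.2 -22.4  13. ]
c5 13 (275, 226) [128.1 -36.5  13. ]
c5 13 (345, 226.5) [161.5 -36.9  13. ]
c5 16 (379, 219) [175.5 -29.5  16. ]
c5 13 (236, 201) [110.3 -21.3  13. ]
```

```bash
python3 -m inch '[{"dx":0,"dy":0.005,"dz":0.002,"ax":0,"ay":0,"az":0},{"dx":0,"dy":0.015,"dz":-0.01,"ax":0,"ay":0,"az":0},{"dx":0,"dy":0.03,"dz":-0.05,"ax":0,"ay":0,"az":0},{"dx":0,"dy":0.03,"dz":-0.095,"ax":0,"ay":0,"az":0},{"dx":0,"dy":0.015,"dz":-0.14,"ax":0,"ay":0,"az":0}]';python3 -m inch '[{"dx":0,"dy":-0.04,"dz":-0.02,"ax":0,"ay":0,"az":0},{"dx":0,"dy":-0.07,"dz":-0.04,"ax":0,"ay":0,"az":0},{"dx":0,"dy":-0.07,"dz":-0.04,"ax":0,"ay":0,"az":0},{"dx":0,"dy":-0.07,"dz":-0.04,"ax":0,"ay":0,"az":0}]'
python3 - <<'E'
from h import *
st,p=snap('wrist','f1.png'); save('f1',st,p); print(st['joints'],st['qd'])
a=p['pixels'][:,:,::-1];cv2.imwrite('pics/f1c.png',cv2.resize(a[0:270,90:400],None,fx=2.2,fy=2.2,interpolation=cv2.INTER_CUBIC))
st,p=snap('top','f1t.png')
E
python3 cl.py
```

```text
time: 20.3
position: [456.9, 270.1, 233.5]
eef_rot: [0.105, 0.936, 0.176, 0.287]
ft_force: [1.0, 0.1, 0.7]
opening: 0.2
time: 20.7
position: [415.4, 340.3, 244.0]
eef_rot: [0.104, 0.935, 0.178, 0.287]
ft_force: [0.4, -0.8, -0.3]
opening: -0.0
[-1.00794783  0.29801583 -0.17974775  2.1224031   0.96720293  0.83109052
 -1.51615793] [ 2.24526692e-02  1.12333884e-03  2.05361256e-02  1.71741573e-02
  2.61310194e-03 -3.00081757e-03 -2.44751596e-05]
t 20.8 now u,v,h [119.1  61.7 168. ]
F uln [-0.43 -0.12 -0.43]
```

View pics/f1c.png

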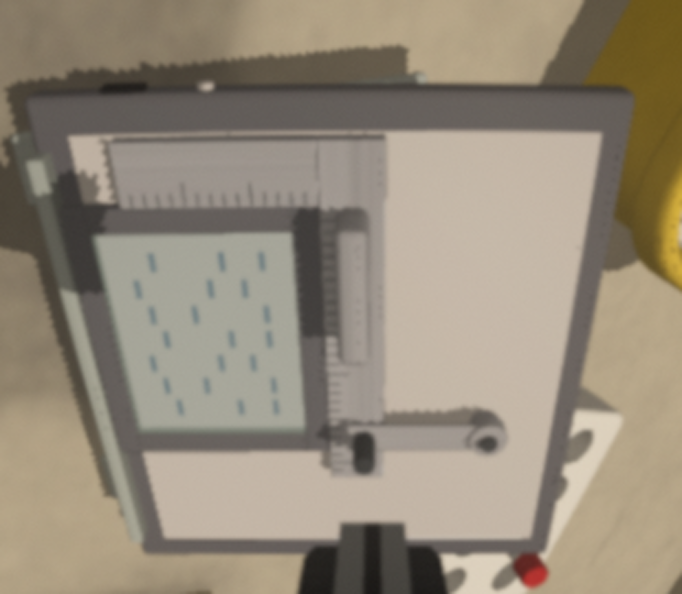

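View pics/f1t.png

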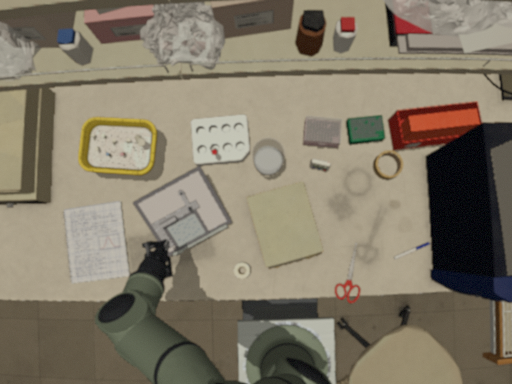

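Run:
```python
from place import *
def uvh(P):
    X=Rm(Q[2]).T@(P-[Q[0],Q[1],Q[5]])-sl(0,0,0); return np.round([X@[.866,0,.5],X[1],X@[-.5,0,.866]],1)
def m(n,uv,h):
    st,p=load(n); c,D=ray([uv],p,st); c=c+Rt(st)@Q[6:9]; nn=Rm(Q[2])@np.array([-.5,0,.866]); o=Rm(Q[2])@sl(0,0,h)+[Q[0],Q[1],Q[5]]
    return uvh(c+D[0]*((o-c)@nn)/(D[0]@nn))
c=lambda x,y:(90+x/2.2-.4,y/2.2-.4)
print('panel left inner',m('f1',c(300,132),0),'right inner',m('f1',c(300,541),0))
print('cass right',m('f1',c(200,449),7),'w2:',m('w2',(140+200/2.6-.4,50+410/2.6-.4),7), 'w2 right inner',m('w2',(140+200/2.6-.4,50+536/2.6-.4),0))
print('leg inner y',m('f1',c(130,207),8),m('f1',c(300,208),8)); print('cass upper/leg x',m('f1',c(320,230),8),m('f1',c(329,400),8))
print('window corners',m('f1',c(292,233),7),m('f1',c(305,430),7),m('w2',(140+285/2.6,50+162/2.6),7),m('w2',(140+283/2.6,50+389/2.6),7))
```

```text
panel left inner [ 94.1 106.4  -0. ] right inner [  81.5 -110.6   -0. ]
cass right [ 38.2 -39.9   7. ] w2: [ 53.3 -39.1   7. ] w2 right inner [  51.6 -105.8    0. ]
leg inner y [28.  81.1  8. ] [93.3 80.   8. ]
cass upper/leg x [100.5  71.1   8. ] [101.3 -10.2   8. ]
window corners [89.5 69.5  7. ] [ 89.4 -28.2   7. ] [90.1 70.5  7. ] [ 91.  -28.6   7. ]
```

```bash
python3 -c "
from h import *
print(arm.sign_off()); s=arm.read_state(); print(s['time'],s['ft_force'])"
```

```text
the job is handed in; nothing more can be done
None
the job is handed in; nothing more can be done
```

I handed the job in at about 21 s. The square lies round the cassette's upper left corner and the clip is over its long leg. There was no verdict, so what follows is from my own pictures and force readings.

- **Placing:** I carried the square by its rib over the box, laid it on the pane, and slid it right until the short leg met the cassette's left edge, then downhill to the upper edge.
- **Press:** The push on the upper edge reached about 10–11 N net at the wrist (9.4 N read, plus about 2 N from the square's weight). It stayed above about 5 N for over a second, then I eased off and let go.
- **Clip:** I pushed it by its post to about 1.57 rad, judged from the pictures, and pulled the arm well clear.
- **Last picture:** No gap shows at either edge. The arm touched nothing, and in the top picture the beaker looks to be where it stood.

**What went wrong or disagreed:**
- When I first lowered the square, one step pressed it on the bare pane with about 56 N, clear of the cassette. I backed off at once. The wrist limit is 120 N.
- Finding the left edge pushed the cassette about 0.4–1 mm to the right, with up to about 6 N sideways. It may move 4 mm.
- The gap at the left edge measured 0 mm from the cassette's top edge but about 1.4 mm from its base. I trusted the top edge, because the sideways force and the cassette moving along with the square both showed contact.
- The clip first stood at about 0.09 rad, not 0.

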